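# Hang a flat pry bar on the hook rail

## Robot

A 7-joint arm with a two-finger parallel gripper is mounted at the origin on the work surface. World frame = base frame: x ahead of the robot, y to its left, z up, the work surface at z = 0. Lengths are in m, angles in rad, forces in N, time in s.
With the tool pointing down it reaches from about 0.4 to 0.85 m from the base axis. Payload 4.5 kg.
Tool frame: the origin (TCP) lies on the centre line of the jaws, within the pads' length; the fingertips stand 25 mm ahead of it and the grasp point (between the pads) lies 6 mm ahead of it; z points along the fingers, y is the direction in which the jaws open and shut (so a half turn about z gives the same grasp; the last joint's range is limited). The gripper opens to 88 mm and grips with 3 to 60 N. Pads are 18 mm wide; open, the fingers measure 123 mm over their backs; the gripper's body (75 mm by 187 mm) begins 45 mm behind the grasp point.
Start: joints at [-1.211, 0.689, -0.195, 1.565, 0.157, 0.902, -0.215], TCP at [0.2, 0.592, 0.264] pointing down, gripper open.
Joint ranges: [-3.01, 3.01], [-0.46, 2.08], [-1.47, 1.51], [0.13, 2.56], [-1, 4.14], [0.04, 2.09], [-2.66, 2.66]. Speed limits (rad/s): [2.57, 2.57, 3.14, 3.14, 3.14, 3.14, 3.14].

## Interface

Orientations are given as a unit quaternion [x, y, z, w].
In Python, from plant import r, eyes gives the robot as it stands.
- The arm moves only by the tool servo_tool, never from a script. Its argument "deltas" is a list of rows, each an object of numbers: "dx", "dy", "dz": the shift along the tool's x, y, z in units of 60 mm (1.0 is 60 mm); "ax", "ay", "az": the turn, a rotation vector about the tool's x, y, z in units of 6 degrees (1.0 is 6 degrees); "hand": the finger opening in mm, from 0 to 88.1. A call has 1 to 10 rows; each row is the pose to reach, as a shift and turn from the pose commanded when the call began, along the tool's axes at that moment; what a row does not reach only later rows make up. A row lasts 1/8 s, in which the tool goes at most 62.5 mm and 10.7 degrees, less where a joint would pass 70% of its speed; a pose out of reach is approached as far as the arm can. A call with a gripper value outside its range is refused whole. The fingers move at their own pace and stop on an object; "newtons" is the grip in N (left out, the last holds). Time passes only in rows, so rows that repeat a pose let the fingers close. It gives the time, the measured TCP pose, the force and the opening at its end, in the units of the state.
- r.get_state(): the state, without advancing time (a new reading comes with each control period).
- eyes.snapshot(name): name is "side" or "top" or "wrist"; returns (picture, depth): 384x512x3 uint8, red, green, blue; 384x512 float32, m along the optical axis (not along the pixel's ray), 0 where there is no reading.
- eyes.camera_model(name): a dict with "fx", "fy", "cx", "cy" (pixels), "pose" (4x4, takes a point from camera to world coordinates). Camera axes: x right, y up, looking along -z (the intrinsics and any distortion apply to the point x, -y, -z); pixel columns grow to the right and rows downward; lengths in m; the calibration is good to about 2 mm. A picture is of the moment at which its call begins: read the wrist's pose just before it. camera_model takes no time and is no camera call; for the wrist camera it gives the pose at the moment of the call.
- r.finish_job(): hands the job in, once; it reports no verdict.
The state is a dict: "clock": time; "q": joint angles; "qd": joint speeds; "joint_torque": joint torques, N m; "tool_pos": TCP position; "eef_rot": TCP orientation; "contact_force": force on the tool from outside, world axes, zero at the start; "moment": the same for the moment, N m; "opening": opening from 0.0 (shut) to 1.0 (fully open).
Only numpy, scipy, OpenCV 4.12 (cv2) and the standard library are available. Lean on these libraries where they do the work, as an engineer would, in place of code of your own. Each camera call takes 0.05 s, during which the arm holds its last target.

## Task

Put the flat steel pry bar away on the forked hook of the rail. Lying flat, its thin bevelled rim gives fingers no hold, so slide it out over the table's front edge, clear of the rail, until its head overhangs and it rests there by itself; then take it by the head and stand it in the empty bay of the parts tray, leaning on the rim with its head up. Let go, take it again by the head so that the shank points down, hang it with the shank between the two prongs and a shoulder of the head resting on each, and let go, leaving the tray and the other tools where they are.

Things in the scene. Friction and masses are not known exactly. Their poses are not given: they have to be found in the camera images.
- pry_bar: Flat one-piece pry bar, dark steel, 152 long, 3 thick, 85 g. Origin: underside, mid-length. +x along it to the head, +z up. Shank 22 wide, x -76 to 40. Head 54 wide, straight sides, x 40 to 76, V slot in its end; the step at x 40 makes two square shoulders. Other rims slope 4 in from a thin lower edge: on a table fingers slip off, overhanging they grip. Balances at x 14: past the edge it tips.
- head (a point): Centre of the pry bar's head, x = 58 on its axis, mid-thickness. Same axes as the pry bar.
- shoulder (a point): Point on the pry bar's axis level with the shoulders, x = 40, mid-thickness. Same axes as the pry bar.
- foot (a point): Plain end of the shank, x = -76, mid-thickness. Same axes as the pry bar.
- edge (a point): Point on the top of the white table's straight front edge; the edge runs along world y at this x over the table's whole width. The table top is at z = 0 and 35 thick; beyond the edge there is only the floor below (and the rail).
- tray: Clear acrylic parts tray, loose, 0.8 kg, 152 (x) by 94 (y) by 70 high, walls 5, floor 4 thick, open top. Origin: centre of underside. A cross wall makes two bays, 68 (x) by 84 (y), 66 deep: the +x one is empty, the other holds cam locks and dowels. With its foot at the bottom of one y wall and lying on the rim of the other, the pry bar leans stably at 39 degrees, its head beyond the rim.
- bay (a point): Centre of the floor of the tray's empty bay (4 above the tray's underside). Same axes as the tray: the bay reaches 42 to either side in y and 34 in x.
- rail: Steel hook rail on the table's front edge face: strip 260 (y) by 24 high, 3 thick. Origin: centre of its back, on the edge face, 18 below the table top; x points out from the table. In the middle a forked hook: two level round prongs, 6 diameter, at y -18.5 and 18.5, z 0, 52 long, ends turned up (57 out, tips at z 13). A plain hook, 35 out, at y -100 and 100.
- fork (a point): Midway between the two prongs, level with their upper sides (15 below the table top), 30 out from the table edge. Same axes as the rail.
- screwdriver: Red plastic-handled screwdriver lying on the table. Leave it alone. Origin under its centre.
- mallet: Grey nylon mallet, lying on the table: head 40 diameter and 85 long, wooden handle 200 long pointing to its -x. Leave it alone. Origin under the head's centre.
- hex_key: Small steel hex key (80 by 28), lying on the table. Leave it alone. Origin under its middle.
- cam_lock: Loose zinc cam lock, a disc of 15 diameter and 12.5 high. Leave it alone. Origin: centre of its underside.
Not all that is in view belongs to the job. Several things have the shape of the tray; the one meant has the colours described above.

How it is judged:
On the way, in this order (a step that is already met when the one before it is completed fails the run):
1. the pry bar lies flat on the table by itself, its head overhanging the front edge, with no finger on it (x of head in the frame of edge above 0.005 m and height (world z) of head between -0.003 and 0.006 m and angle between pry_bar's own z axis and vertical below 0.1 rad and contact force between the fingers and pry_bar below 0.05 N and linear speed of pry_bar below 0.03 m/s and angular speed of pry_bar below 0.4 rad/s), for 0.1 s.
2. the pry bar leans on the tray, head up, between 20 and 70 degrees to the table, at rest and let go (angle between pry_bar's own x axis and vertical between 0.35 and 1.22 rad and contact force between pry_bar and tray above 0.2 N and contact force between the fingers and pry_bar below 0.05 N and linear speed of pry_bar below 0.03 m/s and angular speed of pry_bar below 0.4 rad/s), for 0.3 s.
At the end, for the whole second after the job is handed in: Pry bar let go and at rest on the fork, head up, within 0.2 rad of vertical: shoulders level with the prong tops within 5 mm, shank between the prongs (within 9 mm of centre), on their straight part. Tray upright and within 50 mm of its start, other tools within 30 mm (x of shoulder in the frame of fork between -0.028 and 0.026 m and y of shoulder in the frame of fork between -0.009 and 0.009 m and z of shoulder in the frame of fork between -0.005 and 0.005 m and angle between pry_bar's own x axis and vertical below 0.2 rad and contact force between pry_bar and rail above 0.3 N and contact force between the fingers and pry_bar below 0.05 N and linear speed of pry_bar below 0.03 m/s and angular speed of pry_bar below 0.4 rad/s and distance of each of screwdriver, mallet, hex_key, cam_lock from where it was at the start of the episode below 0.03 m and distance of tray from where it was at the start of the episode below 0.05 m and angle between tray's own z axis and vertical below 0.1 rad); the robot touches nothing.
It fails at once if the screwdriver is pushed more than 30 mm (distance of screwdriver from where it was at the start of the episode above 0.03 m).
It fails at once if the mallet is pushed more than 30 mm (distance of mallet from where it was at the start of the episode above 0.03 m).
It fails at once if the hex key is pushed more than 30 mm (distance of hex_key from where it was at the start of the episode above 0.03 m).
It fails at once if the loose cam lock is pushed more than 30 mm (distance of cam_lock from where it was at the start of the episode above 0.03 m).
It fails at once if the tray is pushed more than 50 mm or tipped (distance of tray from where it was at the start of the episode above 0.05 m or angle between tray's own z axis and vertical above 0.3 rad).
It also fails if it takes over 72 s, if anything falls off the work surface, if the arm or the gripper's body presses on something with over 40 N, if the wrist force passes 120 N, or if a joint passes its speed limit or range.

## Working session

There is one attempt and no reset: what is moved stays moved. The work goes in short steps, Python scripts to look and compute and a tool call to move; the robot and the scene stay as the last step left them, time stands still between calls to the robot, and variables do not carry over. Pictures are saved under pics/ and viewed, and the job is handed in when it is done.

Besides the shell and the picture viewer there is one more tool, called after "Call:" as name(argument=value, ...), one argument or row to a line, values as JSON. servo_tool: Moves the arm, as the interface text tells. Its arguments: {"type":"object","properties":{"deltas":{"type":"array","items":{"type":"object","properties":{"dx":{"type":"number"},"dy":{"type":"number"},"dz":{"type":"number"},"ax":{"type":"number"},"ay":{"type":"number"},"az":{"type":"number"},"hand":{"type":"number"}}}},"newtons":{"type":"number"}},"required":["deltas"]}

```bash
ls; mkdir -p pics
cat > h.py <<'E'
import numpy as np, cv2, pickle
from scipy.spatial.transform import Rotation as R
def snap(name,tag):
    from plant import r,eyes
    m=eyes.camera_model(name); p,d=eyes.snapshot(name)
    cv2.imwrite(f'pics/{tag}.png',cv2.cvtColor(p,cv2.COLOR_RGB2BGR)); pickle.dump((p,d,m),open(f'pics/{tag}.pkl','wb'))
    return p,d,m
def load(tag): return pickle.load(open(f'pics/{tag}.pkl','rb'))
def crop(tag,x0,y0,x1,y1,s,out):
    p=load(tag)[0]; c=cv2.resize(p[y0:y1,x0:x1],None,fx=s,fy=s,interpolation=cv2.INTER_CUBIC)
    cv2.imwrite(f'pics/{out}.png',cv2.cvtColor(c,cv2.COLOR_RGB2BGR))
def ray(m,u,v):
    d=np.array([(u-m['cx'])/m['fx'],-(v-m['cy'])/m['fy'],-1.]); P=np.array(m['pose'])
    return P[:3,3],P[:3,:3]@d
def onz(m,u,v,z=0.):
    o,d=ray(m,u,v); return o+d*(z-o[2])/d[2]
def onx(m,u,v,x):
    o,d=ray(m,u,v); return o+d*(x-o[0])/d[0]
def dep(m,D,u,v):
    o,d=ray(m,u,v); return o+d*D[int(round(v)),int(round(u))]
def proj(m,X):
    P=np.array(m['pose']); c=P[:3,:3].T@(np.asarray(X)-P[:3,3]); return m['fx']*c[0]/-c[2]+m['cx'], m['fy']*-c[1]/-c[2]+m['cy']
def delta(pos,quat_or_R):
    "target TCP pose -> units"
    from plant import r
    s=r.get_state(); R0=R.from_quat(s['eef_rot']); 
    Rt=quat_or_R if isinstance(quat_or_R,R) else R.from_quat(quat_or_R)
    t=R0.inv().apply(np.array(pos)-s['tool_pos'])/0.06
    a=np.degrees((R0.inv()*Rt).as_rotvec())/6
    return t.round(3),a.round(3)
E
python3 - <<'E'
from h import *
from plant import r,eyes
print(r.get_state())
for n in('side','top','wrist'):
    p,d,m=snap(n,n+'0'); print(n,{k:(np.round(v,3).tolist()) for k,v in m.items()})
E
```

```text
pics
{'clock': 0.0, 'q': array([-1.21120939,  0.68997806, -0.19450205,  1.56632263,  0.15730853,
        0.90249658, -0.21511208]), 'qd': array([ 2.04471927e-03,  2.72361999e-04, -1.36287037e-03, -6.56879233e-04,
       -8.88197098e-06, -4.58517170e-06,  1.13897097e-03]), 'joint_torque': array([-7.58401857e-04, -5.27571523e+01, -1.26714002e+00, -1.53434855e+01,
       -5.26293903e-02,  6.45851178e-03,  1.66575783e-04]), 'tool_pos': array([0.19990113, 0.59156138, 0.26291909]), 'eef_rot': array([ 1.62141528e-01,  9.86767097e-01, -9.03409528e-04, -7.48270852e-05]), 'contact_force': array([-0.40384036, -0.1435089 ,  0.36032361]), 'moment': array([0.03634672, 0.00161144, 0.03793625]), 'opening': 0.9987345885960494}
side {'fx': 433.991, 'fy': 433.991, 'cx': 257.06, 'cy': 186.313, 'pose': [[0.918, 0.29, -0.269, 0.074], [-0.395, 0.643, -0.656, -0.791], [-0.017, 0.709, 0.705, 0.885], [0.0, 0.0, 0.0, 1.0]]}
top {'fx': 392.433, 'fy': 392.433, 'cx': 246.67, 'cy': 190.688, 'pose': [[0.004, 0.999, -0.038, 0.319], [-1.0, 0.004, 0.001, 0.006], [0.001, 0.038, 0.999, 1.151], [0.0, 0.0, 0.0, 1.0]]}
wrist {'fx': 342.312, 'fy': 342.312, 'cx': 254.059, 'cy': 188.268, 'pose': [[0.319, -0.906, -0.279, 0.127], [0.948, 0.304, 0.097, 0.616], [-0.003, -0.295, 0.955, 0.386], [0.0, 0.0, 0.0, 1.0]]}
```

View pics/top0.png

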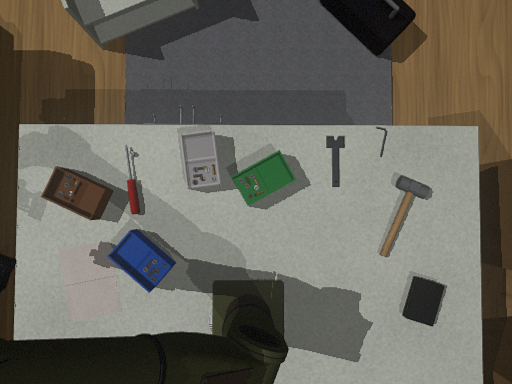

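View pics/side0.png

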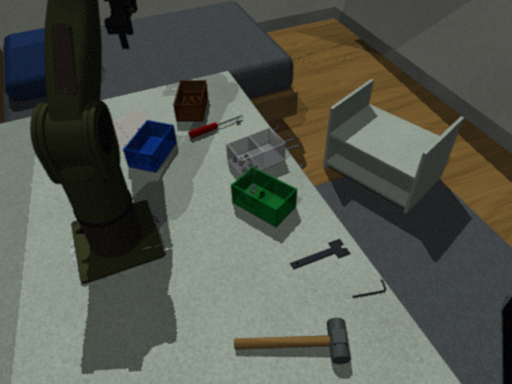

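View pics/wrist0.png

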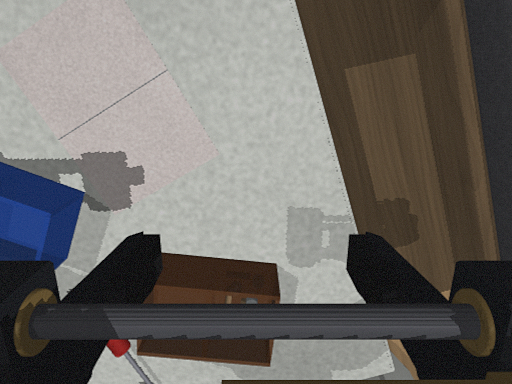

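Run:
```python
from h import *
crop('top0',110,90,310,220,4,'c1'); crop('top0',300,110,400,200,7,'c2'); crop('side0',210,100,310,190,7,'c3')
```

```text
(no output)
```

View pics/c1.png

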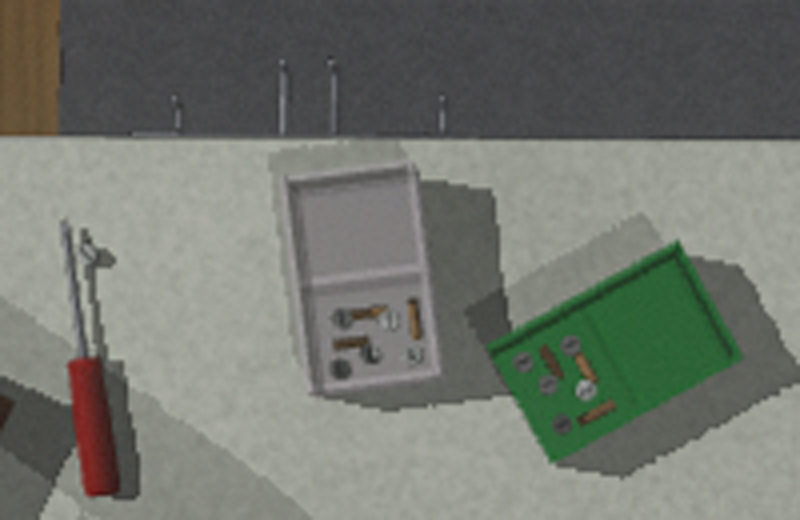

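View pics/c2.png

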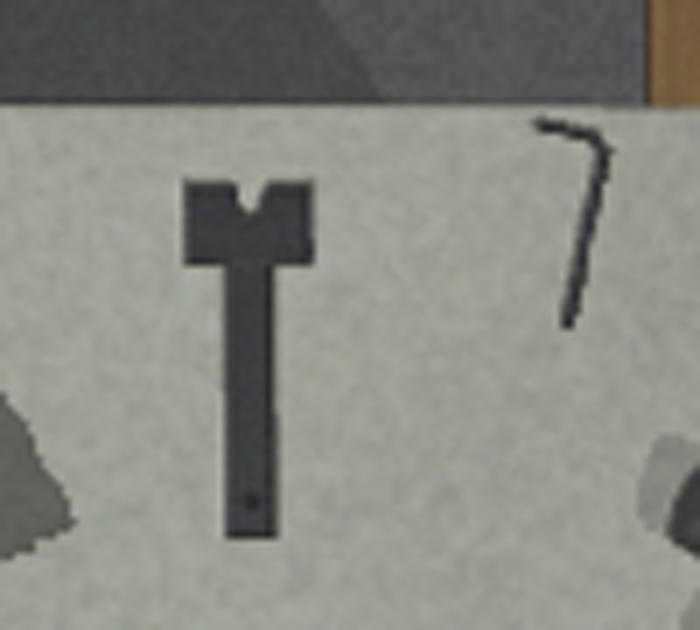

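View pics/c3.png

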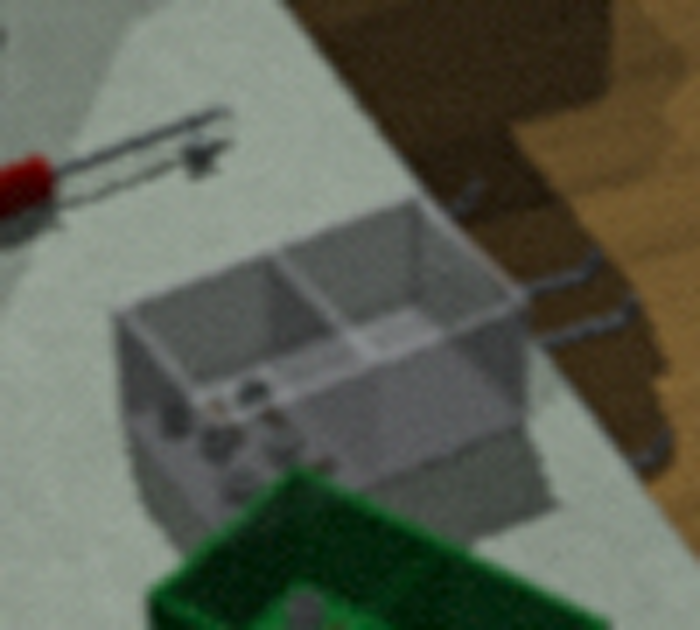

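```bash
cat > meas0.py <<'E'
from h import *
p,D,m=load('top0')
P=lambda u,v,z:print((u,v),onz(m,u,v,z).round(4), dep(m,D,u,v).round(4))
c2=lambda x,y:(300+x/7-.4,110+y/7-.4); c1=lambda x,y:(110+x/4-.4,90+y/4-.4)
print('bar: head tl,tr, bl, br, foot l,r')
for q in [(184,181),(314,181),(184,265),(314,265),(226,538),(277,538)]: P(*c2(*q),0.0015)
print('edge');
for u in (60,150,250,336,440):
    col=p[:,u].astype(int).sum(1); P(u,[v for v in range(110,140) if col[v]>330][0]-.5,0)
print('prong pairs base/tip');
for q in [(282,130),(283,66),(334,130),(332,60),(178,130),(176,98),(443,130),(442,98)]: P(*c1(*q),-.015)
print('tray rim tl tr br bl, cross l r')
for q in [(287,181),(412,165),(439,374),(315,391),(300,284),(424,267)]: P(*c1(*q),.07)
print('cam');P(*c1(93,250),.0)
print('green rim');
for q in [(492,352),(678,243),(741,357),(556,463)]: P(*c1(*q),.07)
print('screwdriver');
for q in [(65,222),(82,360),(100,490)]: P(*c1(*q),.01)
print('hex');
for q in [(535,122),(608,148),(568,325)]: P(*c2(*q),.0)
E
python3 meas0.py
```

```text
bar: head tl,tr, bl, br, foot l,r
(325.8857142857143, 135.45714285714286) [ 0.5263 -0.2276  0.0015] [ 0.5261 -0.2274  0.0027]
(344.45714285714286, 135.45714285714286) [ 0.5265 -0.2824  0.0015] [ 0.527  -0.2831 -0.0015]
(325.8857142857143, 147.45714285714286) [ 0.4908 -0.2275  0.0015] [ 0.4911 -0.2279 -0.0006]
(344.45714285714286, 147.45714285714286) [ 0.4909 -0.2822  0.0015] [ 4.912e-01 -2.826e-01 -4.000e-04]
(331.8857142857143, 186.45714285714286) [ 0.3758 -0.2446  0.0015] [ 0.3758 -0.2443  0.0026]
(339.1714285714286, 186.45714285714286) [ 0.3759 -0.266   0.0015] [ 0.3761 -0.2668 -0.002 ]
edge
(60, 123.5) [0.5592 0.5575 0.    ] [ 0.56    0.5592 -0.0037]
(150, 124.5) [0.5572 0.2916 0.    ] [ 0.5577  0.2922 -0.0023]
(250, 124.5) [ 0.5583 -0.0038  0.    ] [ 0.7115 -0.0102 -0.7379]
(336, 124.5) [ 0.5593 -0.2579  0.    ] [ 0.7136 -0.4278 -0.7406]
(440, 125.5) [ 0.5574 -0.5654  0.    ] [ 0.5568 -0.5638  0.0031]
prong pairs base/tip
(180.1, 122.1) [ 0.5679  0.2054 -0.015 ] [ 0.5669  0.2045 -0.0102]
(180.35, 106.1) [ 0.6162  0.2051 -0.015 ] [ 0.6146  0.204  -0.0086]
(193.1, 122.1) [ 0.5681 
[... 912 characters left out ...]
 0.0687]
(279.1, 150.35) [ 0.472 -0.084  0.07 ] [ 0.4719 -0.0839  0.0711]
(294.85, 178.85) [ 0.3931 -0.1275  0.07  ] [ 0.3931 -0.1274  0.0706]
(248.6, 205.35) [ 0.3196 -0.      0.07  ] [ 0.3196 -0.0004  0.001 ]
screwdriver
(125.85, 145.1) [0.4943 0.3589 0.01  ] [ 4.958e-01  3.621e-01 -2.000e-04]
(130.1, 179.6) [0.3933 0.345  0.01  ] [0.3923 0.3405 0.0253]
(134.6, 212.1) [0.2988 0.3306 0.01  ] [0.2991 0.3265 0.0242]
hex
(376.02857142857147, 127.02857142857142) [ 0.5522 -0.3762  0.    ] [ 0.5517 -0.3754  0.0024]
(386.4571428571429, 130.74285714285713) [ 0.5412 -0.4069  0.    ] [ 0.5396 -0.4039  0.0084]
(380.74285714285713, 156.02857142857144) [ 0.4662 -0.3893  0.    ] [ 0.4655 -0.3874  0.0057]
```

Run:
```python
from h import *
print(delta([.5,.15,.25],R.from_euler('z',-10,degrees=True)*R.from_matrix(np.array([[0,1,0],[1,0,0],[0,0,-1.]]))))
```

```text
(array([-7.094, -5.374,  0.226]), array([-1.0000e-02,  1.0000e-02,  1.3556e+01]))
```

Call:
servo_tool(
  deltas=[
    {"dx": -1.0,"dy": -0.6,"dz": 0,"az": 1.7,"hand": 0},
    {"dx": -2.0,"dy": -1.2,"dz": 0,"az": 3.4,"hand": 0},
    {"dx": -3.0,"dy": -1.9,"dz": 0.1,"az": 5.1,"hand": 0},
    {"dx": -4.0,"dy": -2.6,"dz": 0.1,"az": 6.8,"hand": 0},
    {"dx": -4.8,"dy": -3.3,"dz": 0.2,"az": 8.5,"hand": 0},
    {"dx": -5.6,"dy": -4.0,"dz": 0.2,"az": 10.2,"hand": 0},
    {"dx": -6.4,"dy": -4.7,"dz": 0.2,"az": 11.9,"hand": 0},
    {"dx": -7.1,"dy": -5.37,"dz": 0.23,"az": 13.5,"hand": 0},
    {"dx": -7.1,"dy": -5.37,"dz": 0.23,"az": 13.5,"hand": 0},
  ],
)

```text
schema error: expected keys dx, dy, dz, ax, ay, az, hand
```

Run:
```python
from h import *
from plant import r
s=r.get_state();print(s['clock'],s['q'].round(3),s['tool_pos'].round(4),s['eef_rot'].round(3),s['contact_force'].round(2))
print(delta([.4515,-.255,.10],R.from_matrix(np.array([[1,0,0],[0,-1,0],[0,0,-1.]]))))
```

```text
0.15 [-1.211  0.69  -0.195  1.566  0.157  0.902 -0.215] [0.1999 0.5917 0.2631] [ 0.162  0.987 -0.001 -0.   ] [ 0.13 -0.62 -0.13]
(array([ -8.488, -12.024,   2.736]), array([-2.0000e-03,  1.9000e-02,  2.6889e+01]))
```

Call:
servo_tool(
  deltas=[
    {"dx": -1.0,"dy": -0.6,"dz": 0,"ax": 0,"ay": 0,"az": 1.7,"hand": 0},
    {"dx": -2.0,"dy": -1.2,"dz": 0,"ax": 0,"ay": 0,"az": 3.4,"hand": 0},
    {"dx": -3.0,"dy": -1.9,"dz": 0.1,"ax": 0,"ay": 0,"az": 5.1,"hand": 0},
    {"dx": -4.0,"dy": -2.6,"dz": 0.1,"ax": 0,"ay": 0,"az": 6.8,"hand": 0},
    {"dx": -4.8,"dy": -3.3,"dz": 0.2,"ax": 0,"ay": 0,"az": 8.5,"hand": 0},
    {"dx": -5.6,"dy": -4.0,"dz": 0.2,"ax": 0,"ay": 0,"az": 10.2,"hand": 0},
    {"dx": -6.4,"dy": -4.7,"dz": 0.2,"ax": 0,"ay": 0,"az": 11.9,"hand": 0},
    {"dx": -7.1,"dy": -5.37,"dz": 0.23,"ax": 0,"ay": 0,"az": 13.5,"hand": 0},
    {"dx": -7.1,"dy": -5.37,"dz": 0.23,"ax": 0,"ay": 0,"az": 13.5,"hand": 0},
  ],
)

```text
clock: 1.27
tool_pos: [0.5017, 0.1469, 0.2498]
eef_rot: [0.766, 0.643, -0.0, 0.001]
contact_force: [0.1, -0.0, 0.9]
opening: 0.015
```

Run:
```python
from h import *
from plant import r
s=r.get_state();print(s['clock'],s['q'].round(3),s['tool_pos'].round(4),s['eef_rot'].round(3),s['contact_force'].round(2))
print(delta([.4515,-.255,.10],R.from_matrix(np.array([[1,0,0],[0,-1,0],[0,0,-1.]]))))
```

```text
1.275 [-0.464  0.579  0.144  1.899 -0.123  0.672 -0.421] [0.5017 0.1469 0.2498] [ 0.766  0.643 -0.     0.001] [ 0.13 -0.04  0.9 ]
(array([-6.738,  0.335,  2.508]), array([1.7000e-02, 8.0000e-03, 1.3336e+01]))
```

Call:
servo_tool(
  deltas=[
    {"dx": -0.9,"dy": 0.05,"dz": 0.3,"ax": 0,"ay": 0,"az": 1.7,"hand": 0},
    {"dx": -1.8,"dy": 0.1,"dz": 0.6,"ax": 0,"ay": 0,"az": 3.4,"hand": 0},
    {"dx": -2.7,"dy": 0.15,"dz": 0.9,"ax": 0,"ay": 0,"az": 5.1,"hand": 0},
    {"dx": -3.6,"dy": 0.2,"dz": 1.2,"ax": 0,"ay": 0,"az": 6.8,"hand": 0},
    {"dx": -4.5,"dy": 0.25,"dz": 1.5,"ax": 0,"ay": 0,"az": 8.5,"hand": 0},
    {"dx": -5.3,"dy": 0.3,"dz": 1.8,"ax": 0,"ay": 0,"az": 10.2,"hand": 0},
    {"dx": -6.1,"dy": 0.33,"dz": 2.1,"ax": 0,"ay": 0,"az": 11.9,"hand": 0},
    {"dx": -6.74,"dy": 0.34,"dz": 2.4,"ax": 0,"ay": 0,"az": 13.34,"hand": 0},
    {"dx": -6.74,"dy": 0.34,"dz": 2.5,"ax": 0,"ay": 0,"az": 13.34,"hand": 0},
    {"dx": -6.74,"dy": 0.34,"dz": 2.5,"ax": 0,"ay": 0,"az": 13.34,"hand": 0},
  ],
)

```text
clock: 2.52
tool_pos: [0.4526, -0.2503, 0.0994]
eef_rot: [1.0, 0.004, -0.0, -0.001]
contact_force: [0.2, -0.4, 0.2]
opening: 0.001
```

Run:
```python
from h import *
from plant import r
s=r.get_state();print(s['clock'],s['q'].round(3),s['tool_pos'].round(4),s['eef_rot'].round(3),s['contact_force'].round(2))
print(delta([.4515,-.255,.04],R.from_matrix(np.array([[1,0,0],[0,-1,0],[0,0,-1.]]))))
snap('wrist','w1')
```

```text
2.525 [ 0.277  0.844  0.234  2.024 -0.556  0.338 -0.598] [ 0.4526 -0.2503  0.0994] [ 1.     0.004 -0.    -0.001] [ 0.25 -0.38  0.21]
(array([-0.019,  0.081,  0.99 ]), array([-0.019,  0.009,  0.067]))
```

View pics/w1.png

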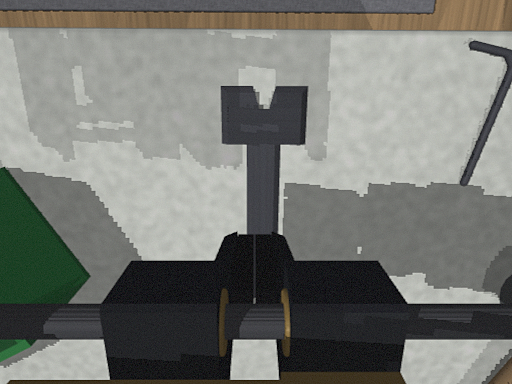

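Call:
servo_tool(
  deltas=[
    {"dx": 0,"dy": 0.08,"dz": 0.5,"ax": 0,"ay": 0,"az": 0,"hand": 0},
    {"dx": 0,"dy": 0.08,"dz": 1.0,"ax": 0,"ay": 0,"az": 0,"hand": 0},
    {"dx": 0,"dy": 0.08,"dz": 1.05,"ax": 0,"ay": 0,"az": 0,"hand": 0},
    {"dx": 0,"dy": 0.08,"dz": 1.1,"ax": 0,"ay": 0,"az": 0,"hand": 0},
    {"dx": 0,"dy": 0.08,"dz": 1.1,"ax": 0,"ay": 0,"az": 0,"hand": 0},
  ],
)

```text
clock: 3.2
tool_pos: [0.4534, -0.2562, 0.0348]
eef_rot: [1.0, 0.003, 0.001, 0.0]
contact_force: [-0.1, 0.2, -0.9]
opening: 0.003
```

Run:
```python
from h import *
m=load('w1')[2]
for q in [(221,86),(307,86),(221,144),(307,144),(248,230),(280,230)]: print(onz(m,*q,.002).round(4))
```

```text
[ 0.5265 -0.2291  0.002 ]
[ 0.5269 -0.2822  0.002 ]
[ 0.4905 -0.2284  0.002 ]
[ 0.4909 -0.2841  0.002 ]
[ 0.43  -0.246  0.002]
[ 0.4302 -0.2684  0.002 ]
```

Call:
servo_tool(
  deltas=[
    {"dx": 0,"dy": 0,"dz": 0.05,"ax": 0,"ay": 0,"az": 0,"hand": 0},
    {"dx": 0,"dy": 0,"dz": 0.1,"ax": 0,"ay": 0,"az": 0,"hand": 0},
    {"dx": 0,"dy": 0,"dz": 0.12,"ax": 0,"ay": 0,"az": 0,"hand": 0},
    {"dx": 0,"dy": 0,"dz": 0.12,"ax": 0,"ay": 0,"az": 0,"hand": 0},
  ],
)

```text
clock: 3.7
tool_pos: [0.453, -0.2564, 0.0284]
eef_rot: [1.0, 0.002, 0.001, -0.0]
contact_force: [-1.0, 1.3, 18.5]
opening: 0.006
```

Call:
servo_tool(
  deltas=[
    {"dx": 0.08,"dy": 0,"dz": -0.01,"ax": 0,"ay": 0,"az": 0,"hand": 0},
    {"dx": 0.16,"dy": 0,"dz": -0.01,"ax": 0,"ay": 0,"az": 0,"hand": 0},
    {"dx": 0.24,"dy": 0,"dz": -0.01,"ax": 0,"ay": 0,"az": 0,"hand": 0},
    {"dx": 0.32,"dy": 0,"dz": -0.01,"ax": 0,"ay": 0,"az": 0,"hand": 0},
    {"dx": 0.4,"dy": 0,"dz": -0.01,"ax": 0,"ay": 0,"az": 0,"hand": 0},
    {"dx": 0.48,"dy": 0,"dz": -0.01,"ax": 0,"ay": 0,"az": 0,"hand": 0},
    {"dx": 0.56,"dy": 0,"dz": -0.01,"ax": 0,"ay": 0,"az": 0,"hand": 0},
    {"dx": 0.6,"dy": 0,"dz": -0.01,"ax": 0,"ay": 0,"az": 0,"hand": 0},
    {"dx": 0.6,"dy": 0,"dz": -0.01,"ax": 0,"ay": 0,"az": 0,"hand": 0},
  ],
)

```text
clock: 4.82
tool_pos: [0.485, -0.2568, 0.0285]
eef_rot: [1.0, 0.001, -0.003, -0.0]
contact_force: [-8.1, -0.0, 16.2]
opening: 0.011
```

Run:
```python
from h import *
snap('wrist','w2')
```

```text
(no output)
```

View pics/w2.png

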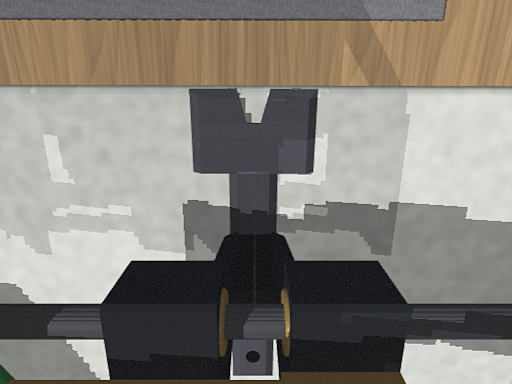

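Call:
servo_tool(
  deltas=[
    {"dx": 0.08,"dy": 0,"dz": 0,"ax": 0,"ay": 0,"az": 0,"hand": 0},
    {"dx": 0.16,"dy": 0,"dz": 0,"ax": 0,"ay": 0,"az": 0,"hand": 0},
    {"dx": 0.24,"dy": 0,"dz": 0,"ax": 0,"ay": 0,"az": 0,"hand": 0},
    {"dx": 0.32,"dy": 0,"dz": 0,"ax": 0,"ay": 0,"az": 0,"hand": 0},
    {"dx": 0.4,"dy": 0,"dz": 0,"ax": 0,"ay": 0,"az": 0,"hand": 0},
    {"dx": 0.48,"dy": 0,"dz": 0,"ax": 0,"ay": 0,"az": 0,"hand": 0},
    {"dx": 0.56,"dy": 0,"dz": 0,"ax": 0,"ay": 0,"az": 0,"hand": 0},
    {"dx": 0.64,"dy": 0,"dz": 0,"ax": 0,"ay": 0,"az": 0,"hand": 0},
    {"dx": 0.72,"dy": 0,"dz": 0,"ax": 0,"ay": 0,"az": 0,"hand": 0},
    {"dx": 0.72,"dy": 0,"dz": 0,"ax": 0,"ay": 0,"az": 0,"hand": 0},
  ],
)

```text
clock: 6.12
tool_pos: [0.5293, -0.2569, 0.0284]
eef_rot: [1.0, 0.002, -0.002, 0.0]
contact_force: [-5.9, -0.4, 13.1]
opening: 0.006
```

Run:
```python
from h import *
p,D,m=snap('wrist','w3')
```

```text
(no output)
```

View pics/w3.png

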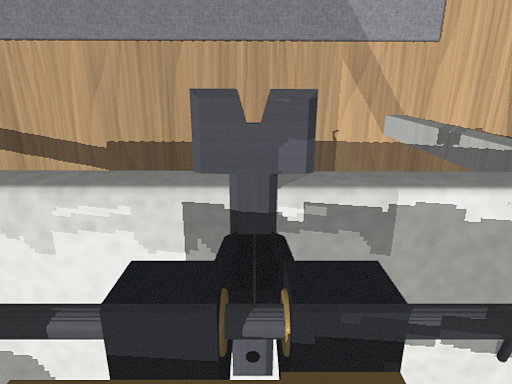

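Call:
servo_tool(
  deltas=[
    {"dx": -0.04,"dy": 0,"dz": 0,"ax": 0,"ay": 0,"az": 0,"hand": 0},
    {"dx": -0.06,"dy": 0,"dz": -0.1,"ax": 0,"ay": 0,"az": 0,"hand": 0},
    {"dx": -0.06,"dy": 0,"dz": -0.5,"ax": 0,"ay": 0,"az": 0,"hand": 0},
    {"dx": -0.06,"dy": 0,"dz": -1.2,"ax": 0,"ay": 0,"az": 0,"hand": 75},
    {"dx": 0.3,"dy": 0,"dz": -2.0,"ax": 0,"ay": 0,"az": 0,"hand": 75},
    {"dx": 0.6,"dy": 0,"dz": -2.0,"ax": 0,"ay": 0,"az": 0,"hand": 75},
    {"dx": 0.6,"dy": 0,"dz": -2.0,"ax": 0,"ay": 0,"az": 0,"hand": 75},
  ],
)

```text
clock: 7.05
tool_pos: [0.5692, -0.2549, 0.1475]
eef_rot: [1.0, 0.004, 0.001, -0.0]
contact_force: [-1.7, 0.1, -0.5]
opening: 0.437
```

Run:
```python
from h import *
from plant import r
p,D,m=snap('wrist','w4'); snap('side','s4')
s=r.get_state();print(s['clock'],s['q'].round(3),s['tool_pos'].round(4))
crop('s4',270,210,430,330,5,'s4c')
```

```text
7.15 [ 0.13   0.877  0.408  1.689 -0.504  0.684 -0.761] [ 0.5667 -0.2553  0.1465]
```

View pics/w4.png

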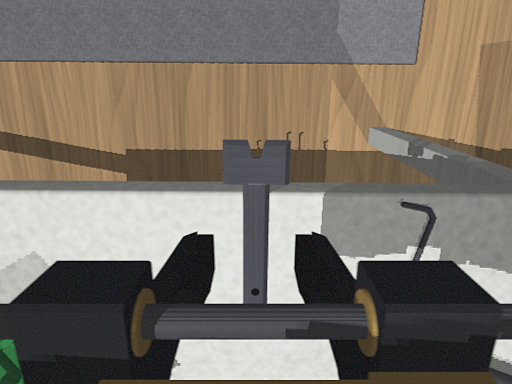

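View pics/s4c.png

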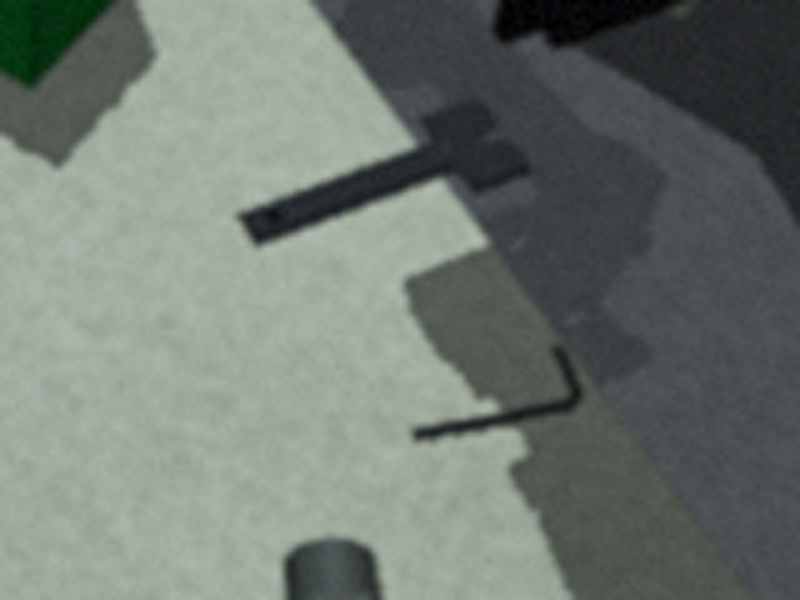

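Run:
```python
from h import *
p,D,m=load('w4')
for q in [(223,140.5),(291,140.5),(223,184),(291,184),(244,303),(267,303),(100,190),(400,190),(100,182),(400,182)]: print(onz(m,*q,.002).round(4),dep(m,D,*q).round(4))
Rt=lambda al:R.from_matrix(np.array([[1,0,0],[0,-1,0],[0,0,-1.]]))*R.from_euler('y',al,degrees=True)
for al in(30,-30):print(Rt(al).as_matrix()[:,2])
```

```text
[ 0.6017 -0.2302  0.002 ] [ 0.6018 -0.2302  0.0026]
[ 0.6021 -0.2837  0.002 ] [ 0.6021 -0.2837  0.0018]
[ 0.566  -0.2295  0.002 ] [ 0.5597 -0.2276 -0.0193]
[ 0.5664 -0.2851  0.002 ] [ 0.5594 -0.2879 -0.022 ]
[ 0.4525 -0.2466  0.002 ] [ 0.4534 -0.2467  0.0033]
[ 0.4526 -0.2677  0.002 ] [ 0.4532 -0.2676  0.0028]
[ 0.56   -0.1283  0.002 ] [ 5.594e-01 -1.273e-01 -1.000e-04]
[ 0.562 -0.375  0.002] [ 0.5597 -0.3782 -0.0052]
[ 0.5669 -0.1291  0.002 ] [ 0.5595 -0.1175 -0.0231]
[ 0.5688 -0.3741  0.002 ] [ 0.3554 -0.7079 -0.7454]
[ 0.5        0.        -0.8660254]
[-0.5       -0.        -0.8660254]
```

```bash
cat >> h.py <<'E'
def Rz(bx,bz,al):
    "tool rotation given bar x axis and z axis (world), alpha tilt toward foot. tool y=-(bar y)"
    bx=np.array(bx,float);bz=np.array(bz,float);bx/=np.linalg.norm(bx);bz-=bx*(bz@bx);bz/=np.linalg.norm(bz);by=np.cross(bz,bx)
    a=np.radians(al); tz=-np.cos(a)*bz-np.sin(a)*bx; ty=-by; tx=np.cross(ty,tz)
    return R.from_matrix(np.c_[tx,ty,tz])
E
python3 - <<'E'
from h import *
Rt=Rz([1,0,0],[0,0,1],30); z=Rt.as_matrix()[:,2]; print(z)
g=np.array([.589,-.257,.0015])-.006*z
print(delta(g-.09*z,Rt),delta(g,Rt))
E
```

```text
[-0.5       -0.        -0.8660254]
(array([1.175, 0.036, 1.028]), array([ 2.000e-03, -4.978e+00,  5.100e-02])) (array([0.428, 0.034, 2.328]), array([ 2.000e-03, -4.978e+00,  5.100e-02]))
```

Call:
servo_tool(
  deltas=[
    {"dx": 0.4,"dy": 0.03,"dz": 0,"ax": 0,"ay": -1.5,"az": 0,"hand": 75},
    {"dx": 0.8,"dy": 0.03,"dz": 0.2,"ax": 0,"ay": -3,"az": 0.05,"hand": 75},
    {"dx": 1.18,"dy": 0.03,"dz": 0.6,"ax": 0,"ay": -5,"az": 0.05,"hand": 75},
    {"dx": 1.18,"dy": 0.03,"dz": 1.03,"ax": 0,"ay": -5,"az": 0.05,"hand": 75},
    {"dx": 1.18,"dy": 0.03,"dz": 1.03,"ax": 0,"ay": -5,"az": 0.05,"hand": 75},
    {"dx": 1.18,"dy": 0.03,"dz": 1.03,"ax": 0,"ay": -5,"az": 0.05,"hand": 75},
  ],
)

```text
clock: 7.9
tool_pos: [0.6378, -0.2583, 0.0866]
eef_rot: [0.966, -0.001, -0.259, 0.001]
contact_force: [0.0, -0.8, 0.6]
opening: 0.85
```

Run:
```python
from h import *
from plant import r
Rt=Rz([1,0,0],[0,0,1],30); z=Rt.as_matrix()[:,2]
g=np.array([.589,-.257,.0015])-.006*z
s=r.get_state();print(s['clock'],s['q'].round(3),s['tool_pos'].round(4))
print(delta(g,Rt))
```

```text
7.9 [ 0.093  1.303  0.556  0.89  -0.338  1.533 -1.071] [ 0.6378 -0.2583  0.0866]
(array([ 0.005, -0.023,  1.535]), array([ 0.01 ,  0.   , -0.025]))
```

Call:
servo_tool(
  deltas=[
    {"dx": 0,"dy": -0.02,"dz": 0.5,"ax": 0,"ay": 0,"az": 0,"hand": 75},
    {"dx": 0,"dy": -0.02,"dz": 1.0,"ax": 0,"ay": 0,"az": 0,"hand": 75},
    {"dx": 0,"dy": -0.02,"dz": 1.4,"ax": 0,"ay": 0,"az": 0,"hand": 75},
    {"dx": 0,"dy": -0.02,"dz": 1.53,"ax": 0,"ay": 0,"az": 0,"hand": 75},
    {"dx": 0,"dy": -0.02,"dz": 1.53,"ax": 0,"ay": 0,"az": 0,"hand": 75},
    {"dx": 0,"dy": -0.02,"dz": 1.53,"ax": 0,"ay": 0,"az": 0,"hand": 75},
  ],
)

```text
clock: 8.65
tool_pos: [0.5941, -0.2565, 0.0076]
eef_rot: [0.966, -0.0, -0.257, 0.001]
contact_force: [-0.3, -0.6, 0.8]
opening: 0.849
```

Run:
```python
from h import *
from plant import r
s=r.get_state();print(s['clock'],s['q'].round(3),s['tool_pos'].round(4))
snap('side','s5');snap('wrist','w5')
crop('s5',270,180,430,300,5,'s5c')
```

```text
8.65 [ 0.078  1.342  0.532  1.086 -0.356  1.308 -1.032] [ 0.5941 -0.2565  0.0076]
```

View pics/s5c.png

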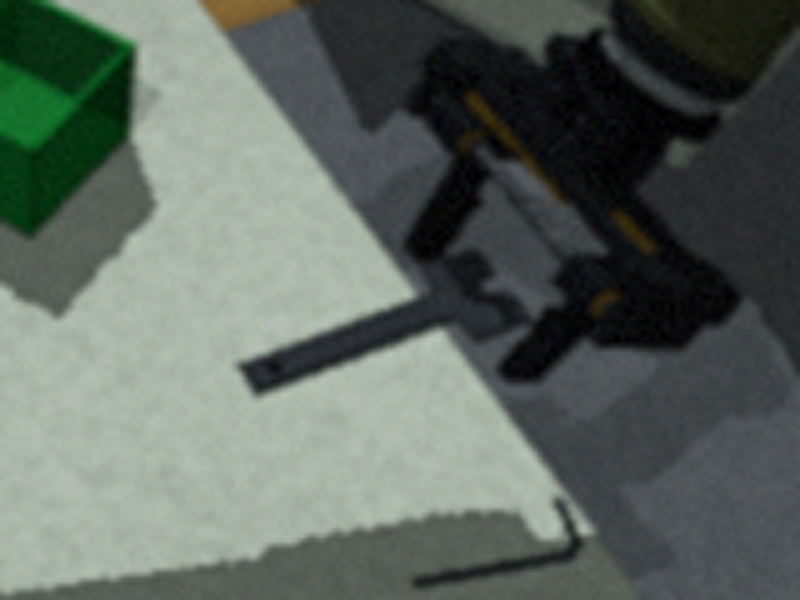

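View pics/w5.png

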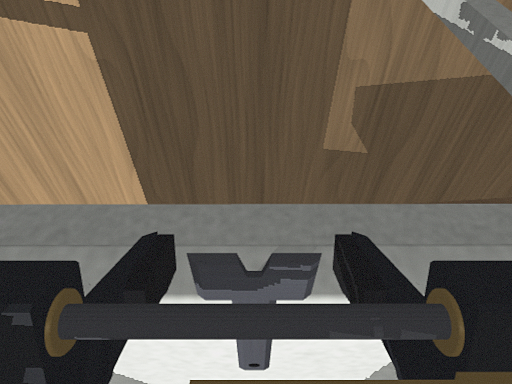

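Call:
servo_tool(
  newtons=40,
  deltas=[
    {"dx": -0.03,"dy": 0,"dz": 0.02,"ax": 0,"ay": 0,"az": 0,"hand": 40},
    {"dx": -0.03,"dy": 0,"dz": 0.02,"ax": 0,"ay": 0,"az": 0,"hand": 40},
    {"dx": -0.03,"dy": 0,"dz": 0.02,"ax": 0,"ay": 0,"az": 0,"hand": 40},
    {"dx": -0.03,"dy": 0,"dz": 0.02,"ax": 0,"ay": 0,"az": 0,"hand": 40},
    {"dx": -0.03,"dy": 0,"dz": 0.02,"ax": 0,"ay": 0,"az": 0,"hand": 40},
    {"dx": -0.03,"dy": 0,"dz": 0.02,"ax": 0,"ay": 0,"az": 0,"hand": 40},
  ],
)

```text
clock: 9.5
tool_pos: [0.5907, -0.2561, 0.0058]
eef_rot: [0.966, -0.0, -0.259, 0.001]
contact_force: [-0.4, -1.3, -0.6]
opening: 0.554
```

Call:
servo_tool(
  deltas=[
    {"dx": 0,"dy": 0,"dz": 0,"ax": 0,"ay": 0,"az": 0,"hand": 40},
    {"dx": 0,"dy": 0,"dz": 0,"ax": 0,"ay": 0,"az": 0,"hand": 40},
  ],
)

```text
clock: 9.75
tool_pos: [0.5907, -0.2561, 0.0059]
eef_rot: [0.966, -0.0, -0.259, 0.001]
contact_force: [-1.0, 0.1, -0.3]
opening: 0.554
```

Run:
```python
from h import *
snap('wrist','w6')
```

```text
(no output)
```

View pics/w6.png

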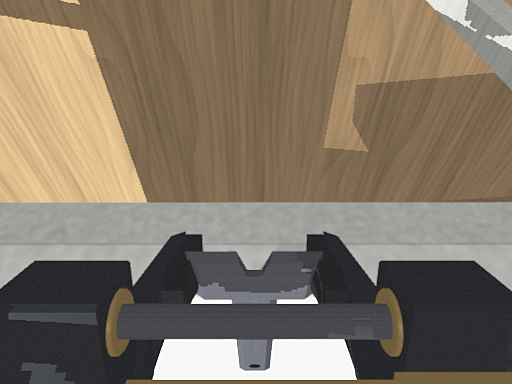

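```bash
cat >> h.py <<'E'
yaw=np.radians(8.0); TX=np.array([np.cos(yaw),np.sin(yaw),0]); TY=np.array([-np.sin(yaw),np.cos(yaw),0]); EZ=np.array([0,0,1.])
BAY=np.array([.484,.139,.004])
def tcp(O,bx,bz,al,gx=.0617,gz=.0007):
    "O = bar origin; returns TCP pos and rotation"
    Rt=Rz(bx,bz,al); z=Rt.as_matrix()[:,2]; return O+gx*np.array(bx)+gz*np.array(bz)-.006*z,Rt
def lean(ang=41,fy=-.034,fz=.002,dz=0,**k):
    a=np.radians(ang); bx=np.cos(a)*TY+np.sin(a)*EZ; bz=-np.sin(a)*TY+np.cos(a)*EZ
    O=BAY+fy*TY+fz*EZ+.076*bx+dz*EZ
    return O,bx,bz
E
python3 - <<'E'
from h import *
from plant import r
from scipy.spatial.transform import Slerp
s=r.get_state(); p0=s['tool_pos']; R0=R.from_quat(s['eef_rot'])
print('lift',delta(p0+[0,0,.2],R0))
O,bx,bz=lean(dz=.14); pB,RB=tcp(O,bx,bz,30); print(pB,RB.as_matrix().round(2).tolist())
pA=p0+[0,0,.2]
sl=Slerp([0,1],R.concatenate([R0,RB]))
n=12
for i in range(1,n+1):
    f=i/n; Ri=sl(f); c=np.cos(np.pi*0)
    # arc in xy
    ra,rb=np.hypot(*pA[:2]),np.hypot(*pB[:2]); ta,tb=np.arctan2(pA[1],pA[0]),np.arctan2(pB[1],pB[0])
    rr=ra+(rb-ra)*f;tt=ta+(tb-ta)*f
    P=np.array([rr*np.cos(tt),rr*np.sin(tt),pA[2]+(pB[2]-pA[2])*f])
    print((R0.inv().apply(P-pA)/.06).round(2),(np.degrees((R0.inv()*Ri).as_rotvec())/6).round(2))
E
```

```text
lift (array([-1.667,  0.004, -2.887]), array([0., 0., 0.]))
[0.47449178 0.20665453 0.24275739] [[-0.14, 0.99, -0.03], [0.97, 0.14, 0.19], [0.19, -0.0, -0.98]]
[ 0.06 -0.74 -0.1 ] [-0.23  0.42 -1.37]
[ 0.08 -1.48 -0.17] [-0.46  0.84 -2.73]
[ 0.05 -2.2  -0.21] [-0.68  1.27 -4.1 ]
[-0.02 -2.91 -0.23] [-0.91  1.69 -5.46]
[-0.14 -3.6  -0.22] [-1.14  2.11 -6.83]
[-0.3  -4.28 -0.19] [-1.37  2.53 -8.19]
[-0.5  -4.92 -0.13] [-1.59  2.96 -9.56]
[-0.73 -5.55 -0.06] [ -1.82   3.38 -10.92]
[-1.   -6.14  0.04] [ -2.05   3.8  -12.29]
[-1.3  -6.7   0.15] [ -2.28   4.22 -13.65]
[-1.63 -7.22  0.28] [ -2.5    4.64 -15.02]
[-1.99 -7.71  0.43] [ -2.73   5.07 -16.38]
```

Lift first, then check the hold.

Call:
servo_tool(
  deltas=[
    {"dx": -0.2,"dy": 0,"dz": -0.35,"ax": 0,"ay": 0,"az": 0,"hand": 40},
    {"dx": -0.5,"dy": 0,"dz": -0.87,"ax": 0,"ay": 0,"az": 0,"hand": 40},
    {"dx": -0.9,"dy": 0,"dz": -1.56,"ax": 0,"ay": 0,"az": 0,"hand": 40},
    {"dx": -1.3,"dy": 0,"dz": -2.25,"ax": 0,"ay": 0,"az": 0,"hand": 40},
    {"dx": -1.67,"dy": 0,"dz": -2.89,"ax": 0,"ay": 0,"az": 0,"hand": 40},
    {"dx": -1.67,"dy": 0,"dz": -2.89,"ax": 0,"ay": 0,"az": 0,"hand": 40},
  ],
)

```text
clock: 10.55
tool_pos: [0.5923, -0.2573, 0.2118]
eef_rot: [0.967, -0.0, -0.255, 0.003]
contact_force: [0.9, 0.4, -1.2]
opening: 0.553
```

Run:
```python
from h import *
from plant import r
s=r.get_state();print(s['clock'],s['q'].round(3),s['tool_pos'].round(4))
snap('wrist','w7');snap('side','s7')
```

```text
10.55 [ 0.06   1.091  0.595  1.073 -0.281  1.557 -1.007] [ 0.5923 -0.2573  0.2118]
```

View pics/w7.png

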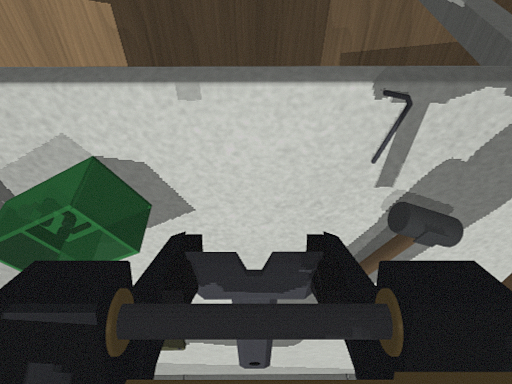

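View pics/s7.png

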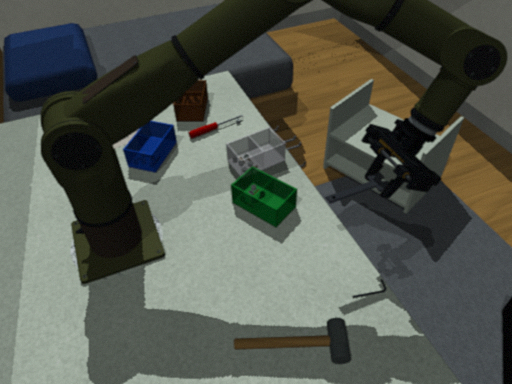

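Call:
servo_tool(
  deltas=[
    {"dx": 0.06,"dy": -0.7,"dz": -0.1,"ax": -0.2,"ay": 0.4,"az": -1.3,"hand": 40},
    {"dx": 0.08,"dy": -1.4,"dz": -0.17,"ax": -0.4,"ay": 0.8,"az": -2.6,"hand": 40},
    {"dx": 0.05,"dy": -2.2,"dz": -0.21,"ax": -0.68,"ay": 1.27,"az": -4.1,"hand": 40},
    {"dx": -0.02,"dy": -2.9,"dz": -0.23,"ax": -0.91,"ay": 1.7,"az": -5.5,"hand": 40},
    {"dx": -0.14,"dy": -3.6,"dz": -0.22,"ax": -1.14,"ay": 2.1,"az": -6.8,"hand": 40},
    {"dx": -0.3,"dy": -4.3,"dz": -0.2,"ax": -1.37,"ay": 2.5,"az": -8.2,"hand": 40},
    {"dx": -0.5,"dy": -4.9,"dz": -0.13,"ax": -1.6,"ay": 2.96,"az": -9.6,"hand": 40},
    {"dx": -0.73,"dy": -5.55,"dz": -0.06,"ax": -1.82,"ay": 3.4,"az": -10.9,"hand": 40},
    {"dx": -0.73,"dy": -5.55,"dz": -0.06,"ax": -1.82,"ay": 3.4,"az": -10.9,"hand": 40},
  ],
)

```text
clock: 11.78
tool_pos: [0.5516, 0.0811, 0.2301]
eef_rot: [0.836, 0.544, -0.053, -0.054]
contact_force: [0.6, -0.9, -1.1]
opening: 0.553
```

Run:
```python
from h import *
from plant import r
s=r.get_state();print(s['clock'],s['q'].round(3),s['tool_pos'].round(4))
O,bx,bz=lean(dz=.14); pB,RB=tcp(O,bx,bz,30); print(delta(pB,RB))
```

```text
11.775 [-0.308  0.708  0.199  1.695 -0.234  0.904 -0.405] [0.5516 0.0811 0.2301]
(array([ 1.391, -2.035,  0.049]), array([-0.942,  1.659, -5.426]))
```

Call:
servo_tool(
  deltas=[
    {"dx": 0.35,"dy": -0.5,"dz": 0,"ax": -0.24,"ay": 0.42,"az": -1.36,"hand": 40},
    {"dx": 0.7,"dy": -1.0,"dz": 0,"ax": -0.47,"ay": 0.83,"az": -2.7,"hand": 40},
    {"dx": 1.05,"dy": -1.5,"dz": 0,"ax": -0.7,"ay": 1.25,"az": -4.1,"hand": 40},
    {"dx": 1.39,"dy": -2.03,"dz": 0.05,"ax": -0.94,"ay": 1.66,"az": -5.43,"hand": 40},
    {"dx": 1.39,"dy": -2.03,"dz": 0.05,"ax": -0.94,"ay": 1.66,"az": -5.43,"hand": 40},
    {"dx": 1.39,"dy": -2.03,"dz": 0.05,"ax": -0.94,"ay": 1.66,"az": -5.43,"hand": 40},
  ],
)

```text
clock: 12.52
tool_pos: [0.4789, 0.2017, 0.2419]
eef_rot: [0.656, 0.749, 0.062, -0.069]
contact_force: [0.3, 0.3, -0.4]
opening: 0.552
```

Run:
```python
from h import *
from plant import r
s=r.get_state();print(s['clock'],s['q'].round(3),s['tool_pos'].round(4))
O,bx,bz=lean(dz=.14); pB,RB=tcp(O,bx,bz,30); print(delta(pB,RB))
snap('wrist','w8');snap('side','s8');crop('s8',200,20,360,180,4,'s8c')
```

```text
12.525 [-0.331  0.575 -0.082  1.95  -0.248  0.58  -0.063] [0.4789 0.2017 0.2419]
(array([ 0.093, -0.062,  0.003]), array([ 0.039,  0.051, -0.076]))
```

View pics/w8.png

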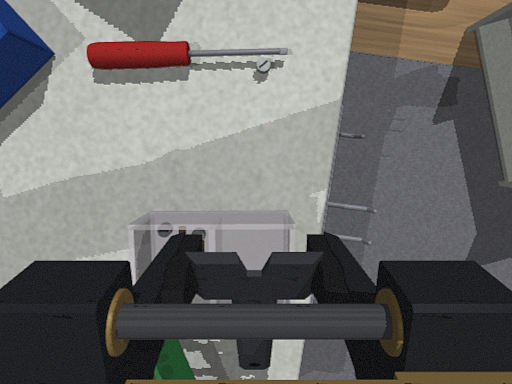

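View pics/s8c.png

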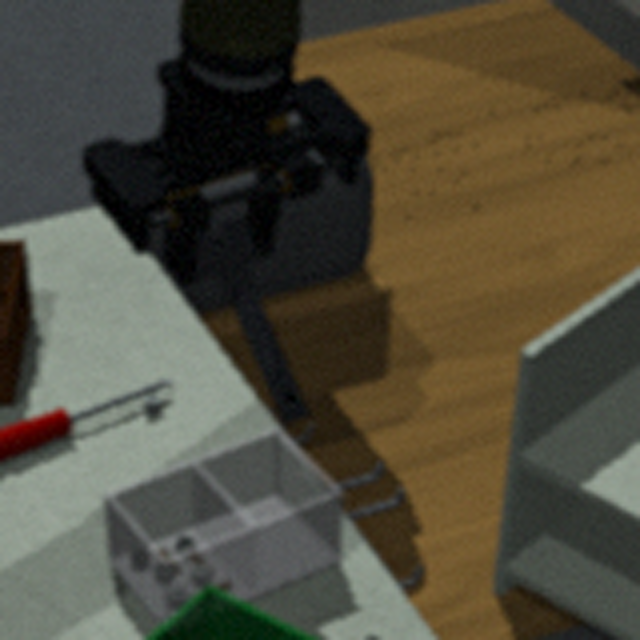

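Run:
```python
from h import *
p,D,m=load('w8')
crop('w8',120,110,400,260,2.8,'w8c')
```

```text
(no output)
```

View pics/w8c.png

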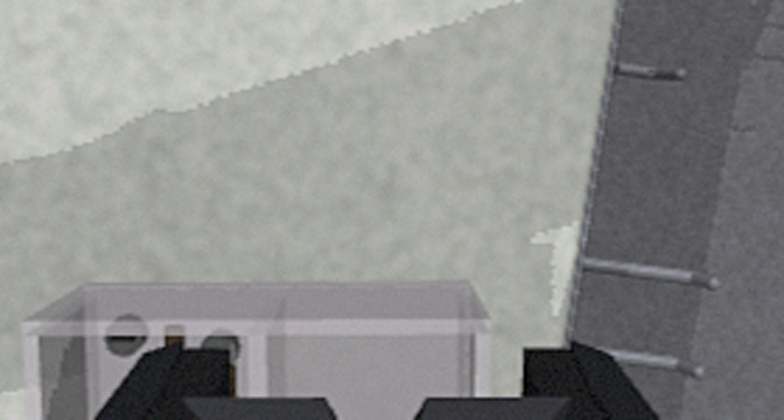

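Run:
```python
from h import *
p,D,m=load('w8')
c=lambda x,y:(120+x/2.8-.3,110+y/2.8-.3)
for n,q,z in [('rimA',(22,320),.07),('rimB',(491,318),.07),('botA',(85,284),0),('botB',(472,281),0),('cross',(268,325),.07),
 ('pr1',(600,265),-.018),('pr1t',(700,277),-.018),('pr2',(630,357),-.018),('pr2t',(690,368),-.018),('hook',(640,70),-.018),('edge',(612,70),0),('edge2',(578,270),0)]:
    print(n,onz(m,*c(*q),z).round(4),dep(m,D,*c(*q)).round(4))
# expected
for lx,ly in [(-.076,.047),(.076,.047)]: print(BAY-.0365*TX+lx*TX+ly*TY)
```

```text
rimA [0.3666 0.1716 0.07  ] [0.3437 0.1537 0.0032]
rimB [0.5181 0.1923 0.07  ] [ 5.287e-01  1.782e-01 -3.000e-04]
botA [0.3662 0.1707 0.    ] [0.3669 0.1712 0.0024]
botB [0.519  0.1921 0.    ] [0.5187 0.1925 0.0027]
cross [0.4463 0.1805 0.07  ] [0.4464 0.1809 0.0717]
pr1 [ 0.5732  0.2028 -0.018 ] [ 0.5721  0.2034 -0.0136]
pr1t [ 0.6155  0.2033 -0.018 ] [ 0.6119  0.2046 -0.0082]
pr2 [ 0.592   0.1657 -0.018 ] [ 0.5908  0.1666 -0.0139]
pr2t [ 0.6179  0.1643 -0.018 ] [ 0.6137  0.1669 -0.0066]
hook [ 0.5767  0.2844 -0.018 ] [ 0.5779  0.2848 -0.0224]
edge [0.5611 0.2816 0.    ] [ 0.5624  0.282  -0.0053]
edge2 [0.5602 0.202  0.    ] [ 0.5609  0.2016 -0.0028]
[0.36605371 0.16988563 0.004     ]
[0.51657445 0.19103994 0.004     ]
```

```bash
sed -i 's/BAY=np.array(\[.484,.139/BAY=np.array([.4855,.1405/' h.py
python3 - <<'E'
from h import *
for dz in (.1,.02,0):
    O,bx,bz=lean(dz=dz); pB,RB=tcp(O,bx,bz,30); print(dz,pB.round(4),delta(pB,RB))
E
```

```text
0.1 [0.476  0.2082 0.2028] (array([-0.01 , -0.042,  0.665]), array([ 0.046,  0.049, -0.077]))
0.02 [0.476  0.2082 0.1228] (array([-0.258, -0.047,  1.975]), array([ 0.046,  0.049, -0.077]))
0 [0.476  0.2082 0.1028] (array([-0.32 , -0.048,  2.303]), array([ 0.046,  0.049, -0.077]))
```

Call:
servo_tool(
  deltas=[
    {"dx": 0,"dy": -0.04,"dz": 0.66,"ax": 0.04,"ay": 0.05,"az": -0.08,"hand": 40},
    {"dx": 0,"dy": -0.04,"dz": 0.66,"ax": 0.04,"ay": 0.05,"az": -0.08,"hand": 40},
    {"dx": -0.13,"dy": -0.04,"dz": 1.3,"ax": 0.04,"ay": 0.05,"az": -0.08,"hand": 40},
    {"dx": -0.26,"dy": -0.04,"dz": 1.97,"ax": 0.04,"ay": 0.05,"az": -0.08,"hand": 40},
    {"dx": -0.26,"dy": -0.04,"dz": 1.97,"ax": 0.04,"ay": 0.05,"az": -0.08,"hand": 40},
    {"dx": -0.26,"dy": -0.04,"dz": 1.97,"ax": 0.04,"ay": 0.05,"az": -0.08,"hand": 40},
  ],
)

```text
clock: 13.38
tool_pos: [0.4765, 0.2097, 0.125]
eef_rot: [0.652, 0.752, 0.065, -0.072]
contact_force: [-0.1, 0.4, -0.7]
opening: 0.553
```

Run:
```python
from h import *
from plant import r
s=r.get_state();print(s['clock'],s['q'].round(3),s['tool_pos'].round(4))
O,bx,bz=lean(dz=0); pB,RB=tcp(O,bx,bz,30); print(delta(pB,RB))
snap('wrist','w9');snap('side','s9');crop('s9',200,60,340,180,5,'s9c');snap('top','t9');crop('t9',130,100,270,220,5,'t9c')
```

```text
13.375 [-0.302  0.78  -0.153  2.035 -0.279  0.289 -0.   ] [0.4765 0.2097 0.125 ]
(array([-0.094, -0.014,  0.36 ]), array([ 0.025, -0.017,  0.03 ]))
```

View pics/s9c.png

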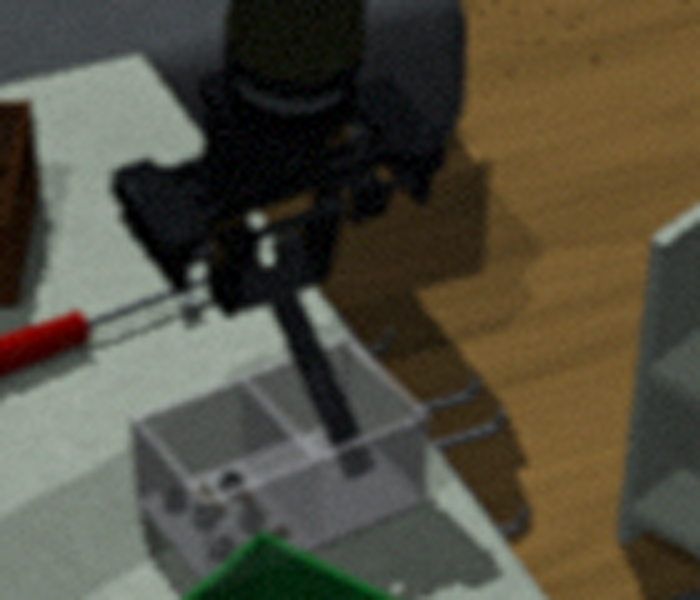

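View pics/t9c.png

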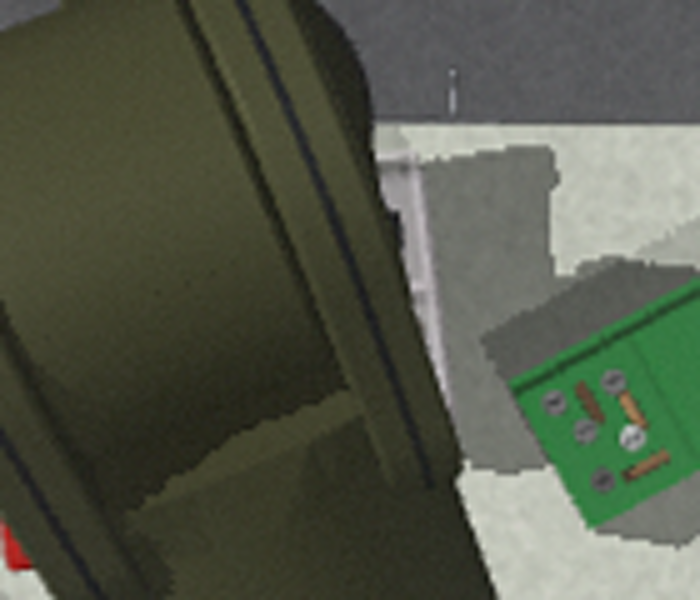

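Call:
servo_tool(
  deltas=[
    {"dx": -0.03,"dy": -0.01,"dz": 0.12,"ax": 0,"ay": 0,"az": 0,"hand": 40},
    {"dx": -0.06,"dy": -0.01,"dz": 0.24,"ax": 0,"ay": 0,"az": 0,"hand": 40},
    {"dx": -0.08,"dy": -0.01,"dz": 0.31,"ax": 0,"ay": 0,"az": 0,"hand": 40},
    {"dx": -0.08,"dy": -0.01,"dz": 0.31,"ax": 0,"ay": 0,"az": 0,"hand": 40},
  ],
)

```text
clock: 14.02
tool_pos: [0.4747, 0.2082, 0.1038]
eef_rot: [0.652, 0.752, 0.063, -0.073]
contact_force: [-0.0, 0.5, -1.1]
opening: 0.558
```

Run:
```python
from h import *
from plant import r
O,bx,bz=lean(dz=0); pB,RB=tcp(O,bx,bz,30); print(delta(pB,RB))
snap('side','s10');crop('s10',200,80,340,180,5,'s10c')
```

```text
(array([-0.008,  0.021,  0.016]), array([-0.006, -0.014,  0.03 ]))
```

View pics/s10c.png

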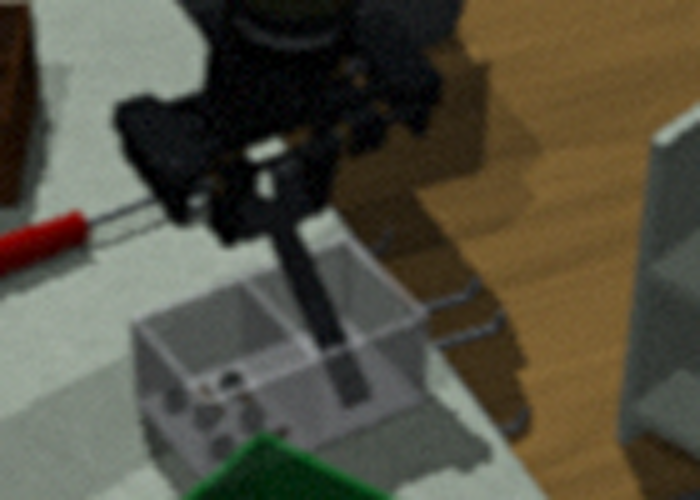

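Call:
servo_tool(
  deltas=[
    {"dx": 0,"dy": 0.02,"dz": 0.03,"ax": 0,"ay": 0,"az": 0,"hand": 40},
    {"dx": -0.01,"dy": 0.02,"dz": 0.05,"ax": 0,"ay": 0,"az": 0,"hand": 40},
    {"dx": -0.01,"dy": 0.02,"dz": 0.05,"ax": 0,"ay": 0,"az": 0,"hand": 40},
  ],
)

```text
clock: 14.45
tool_pos: [0.4762, 0.2085, 0.1013]
eef_rot: [0.652, 0.752, 0.064, -0.073]
contact_force: [1.0, -0.3, -1.3]
opening: 0.554
```

Call:
servo_tool(
  deltas=[
    {"dx": 0,"dy": 0,"dz": 0.02,"ax": 0,"ay": 0,"az": 0,"hand": 55},
    {"dx": 0,"dy": 0,"dz": 0.02,"ax": 0,"ay": 0,"az": 0,"hand": 70},
    {"dx": 0,"dy": 0,"dz": 0.02,"ax": 0,"ay": 0,"az": 0,"hand": 78},
    {"dx": 0,"dy": 0,"dz": 0.02,"ax": 0,"ay": 0,"az": 0,"hand": 78},
    {"dx": 0,"dy": 0,"dz": 0.02,"ax": 0,"ay": 0,"az": 0,"hand": 78},
  ],
)

```text
clock: 15.08
tool_pos: [0.4762, 0.2088, 0.1002]
eef_rot: [0.652, 0.752, 0.064, -0.073]
contact_force: [-0.5, 0.0, -0.5]
opening: 0.885
```

Run:
```python
from h import *
snap('side','s11');crop('s11',200,80,340,180,5,'s11c');snap('wrist','w11')
```

```text
(no output)
```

View pics/s11c.png

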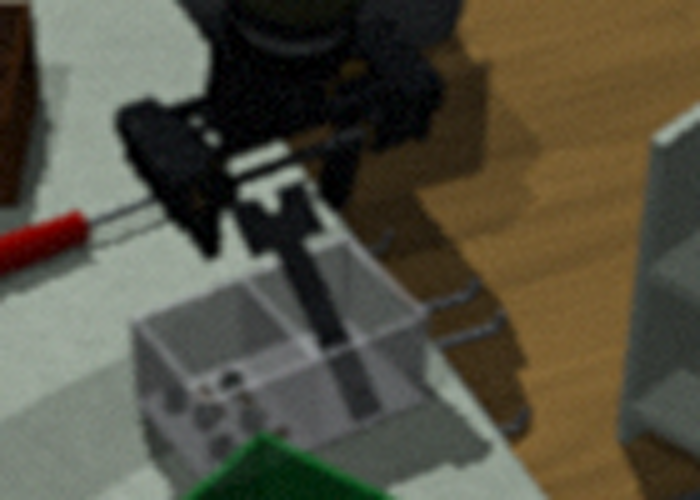

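View pics/w11.png

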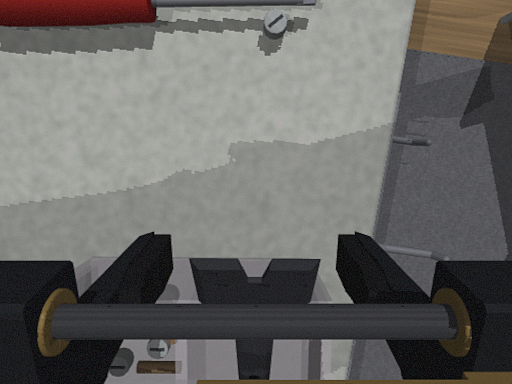

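Call:
servo_tool(
  deltas=[
    {"dx": 0,"dy": 0,"dz": 0,"ax": 0,"ay": 0,"az": 0,"hand": 80},
    {"dx": 0,"dy": 0,"dz": 0,"ax": 0,"ay": 0,"az": 0,"hand": 80},
    {"dx": 0,"dy": 0,"dz": 0,"ax": 0,"ay": 0,"az": 0,"hand": 80},
    {"dx": 0,"dy": 0,"dz": -0.4,"ax": 0,"ay": 0,"az": 0,"hand": 80},
    {"dx": 0,"dy": 0,"dz": -1.0,"ax": 0,"ay": 0,"az": 0,"hand": 80},
    {"dx": 0,"dy": 0,"dz": -1.8,"ax": 0,"ay": 0,"az": 0,"hand": 80},
    {"dx": 0,"dy": 0,"dz": -2.2,"ax": 0,"ay": 0,"az": 0,"hand": 80},
    {"dx": 0,"dy": 0,"dz": -2.2,"ax": 0,"ay": 0,"az": 0,"hand": 80},
  ],
)

```text
clock: 16.18
tool_pos: [0.4806, 0.1836, 0.2312]
eef_rot: [0.652, 0.752, 0.065, -0.072]
contact_force: [-0.0, 0.4, 0.2]
opening: 0.91
```

Run:
```python
from h import *
from plant import r
snap('side','s12');crop('s12',200,80,340,180,5,'s12c');snap('wrist','w12')
s=r.get_state();print(s['clock'],s['q'].round(3),s['tool_pos'].round(4))
```

```text
16.275 [-0.278  0.592 -0.106  1.973 -0.25   0.55  -0.01 ] [0.4791 0.1837 0.2291]
```

View pics/s12c.png

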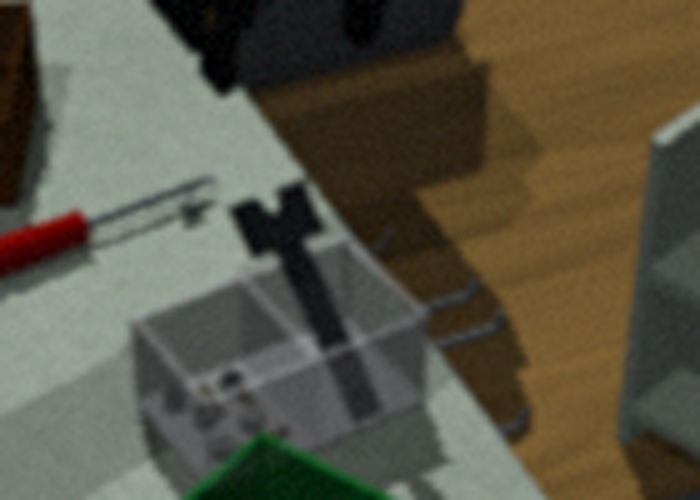

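View pics/w12.png

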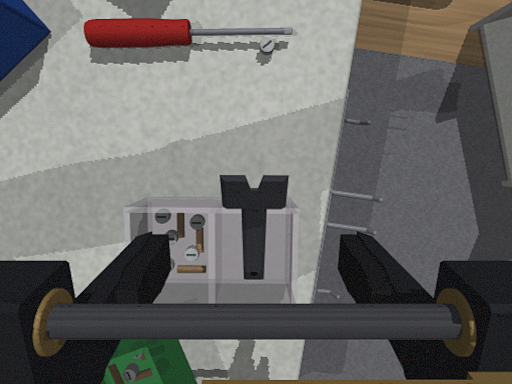

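Run:
```python
from h import *
p,D,m=load('w12')
crop('w12',200,160,310,300,5.5,'w12c')
for q in [(224,178),(285,178),(226,203),(284,203),(254,200),(254,230),(254,250),(254,270),(254,276)]: print(q,dep(m,D,*q).round(4))
```

```text
(224, 178) [0.4521 0.2115 0.0996]
(285, 178) [0.4991 0.2183 0.0994]
(226, 203) [0.4553 0.1896 0.0831]
(284, 203) [0.5032 0.1964 0.0826]
(254, 200) [0.478  0.1959 0.0862]
(254, 230) [0.4824 0.1656 0.063 ]
(254, 250) [0.4859 0.1414 0.0427]
(254, 270) [0.4898 0.1146 0.0226]
(254, 276) [0.4911 0.1057 0.0157]
```

View pics/w12c.png

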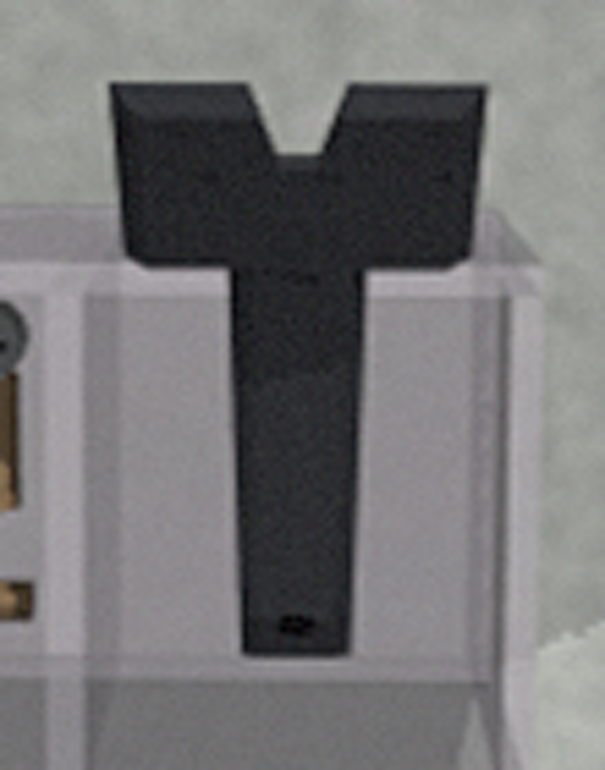

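Run:
```python
from h import *
O,bx,bz=lean(ang=38.7,fy=-.040,fz=.0); 
g,RB=tcp(O,bx,bz,70,gx=.064,gz=.002); z=RB.as_matrix()[:,2]; print(g,z)
print(delta(g-.09*z,RB))
print(delta(g,RB))
```

```text
[0.47560105 0.21093468 0.09822159] [ 0.07230309 -0.51446319 -0.85445883]
(array([1.041, 0.009, 1.12 ]), array([ 0.008, -7.065,  0.035]))
(array([0.029, 0.006, 2.228]), array([ 0.008, -7.065,  0.035]))
```

Call:
servo_tool(
  deltas=[
    {"dx": 0.3,"dy": 0,"dz": 0,"ax": 0,"ay": -1.7,"az": 0,"hand": 80},
    {"dx": 0.7,"dy": 0,"dz": 0.2,"ax": 0,"ay": -3.4,"az": 0,"hand": 80},
    {"dx": 1.04,"dy": 0,"dz": 0.5,"ax": 0,"ay": -5.1,"az": 0,"hand": 80},
    {"dx": 1.04,"dy": 0.01,"dz": 0.8,"ax": 0,"ay": -6.5,"az": 0.03,"hand": 80},
    {"dx": 1.04,"dy": 0.01,"dz": 1.12,"ax": 0,"ay": -7.06,"az": 0.03,"hand": 80},
    {"dx": 1.04,"dy": 0.01,"dz": 1.12,"ax": 0,"ay": -7.06,"az": 0.03,"hand": 80},
    {"dx": 1.04,"dy": 0.01,"dz": 1.12,"ax": 0,"ay": -7.06,"az": 0.03,"hand": 80},
  ],
)

```text
clock: 17.15
tool_pos: [0.4699, 0.2557, 0.1759]
eef_rot: [0.632, 0.726, -0.177, 0.204]
contact_force: [-0.3, -0.3, -0.1]
opening: 0.91
```

Run:
```python
from h import *
from plant import r
O,bx,bz=lean(ang=38.7,fy=-.040,fz=.0); 
g,RB=tcp(O,bx,bz,70,gx=.064,gz=.002)
s=r.get_state();print(s['clock'],s['q'].round(3),s['tool_pos'].round(4))
print(delta(g,RB))
p,D,m=snap('wrist','w13'); snap('side','s13'); crop('s13',200,60,340,180,5,'s13c')
```

```text
17.15 [-1.063  0.895  0.453  1.745  0.136  0.871 -0.679] [0.4699 0.2557 0.1759]
(array([ 0.03 , -0.011,  1.498]), array([ 0.004,  0.001, -0.018]))
```

View pics/w13.png

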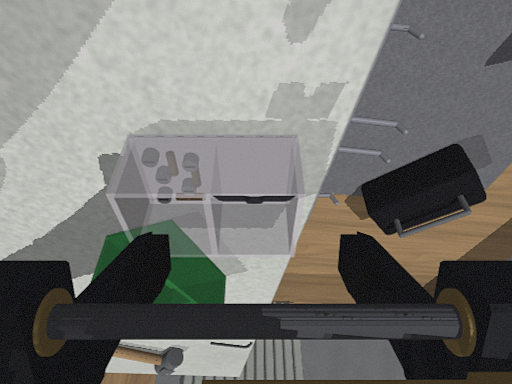

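View pics/s13c.png

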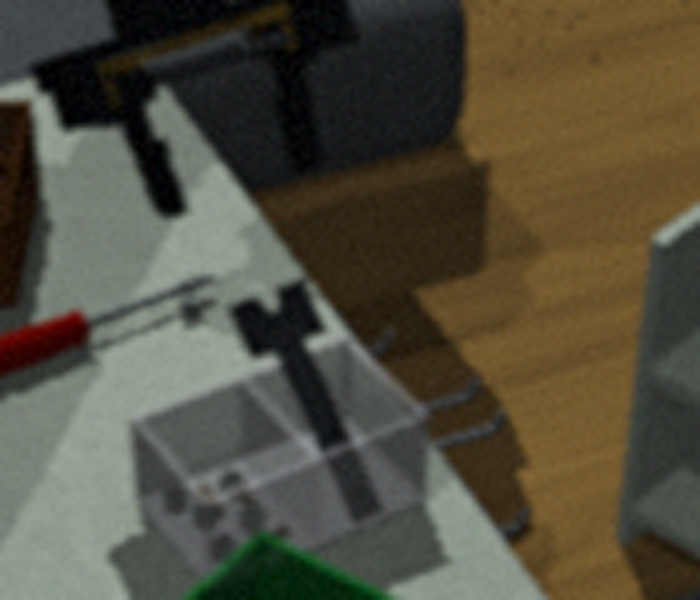

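Call:
servo_tool(
  deltas=[
    {"dx": 0.03,"dy": -0.01,"dz": 0.5,"ax": 0,"ay": 0,"az": 0,"hand": 80},
    {"dx": 0.03,"dy": -0.01,"dz": 0.95,"ax": 0,"ay": 0,"az": 0,"hand": 80},
    {"dx": 0.03,"dy": -0.01,"dz": 1.3,"ax": 0,"ay": 0,"az": 0,"hand": 80},
    {"dx": 0.03,"dy": -0.01,"dz": 1.47,"ax": 0,"ay": 0,"az": 0,"hand": 80},
    {"dx": 0.03,"dy": -0.01,"dz": 1.47,"ax": 0,"ay": 0,"az": 0,"hand": 80},
    {"dx": 0.03,"dy": -0.01,"dz": 1.47,"ax": 0,"ay": 0,"az": 0,"hand": 80},
  ],
)

```text
clock: 18.0
tool_pos: [0.4759, 0.2139, 0.1001]
eef_rot: [0.632, 0.727, -0.175, 0.204]
contact_force: [-0.4, 0.1, -0.3]
opening: 0.905
```

Run:
```python
from h import *
from plant import r
O,bx,bz=lean(ang=38.7,fy=-.040,fz=.0); 
g,RB=tcp(O,bx,bz,70,gx=.064,gz=.002)
print(delta(g,RB))
p,D,m=snap('wrist','w14'); snap('side','s14'); crop('s14',200,60,340,180,5,'s14c')
```

```text
(array([-0.025, -0.012,  0.052]), array([ 0.027, -0.019, -0.01 ]))
```

View pics/w14.png

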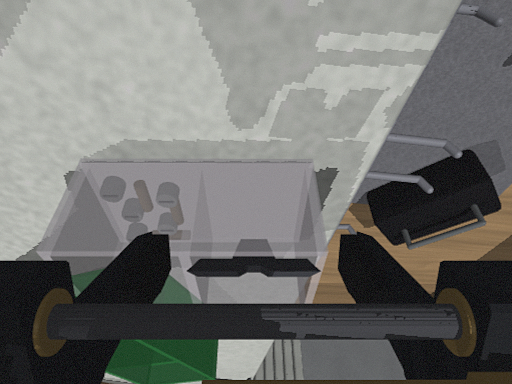

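View pics/s14c.png

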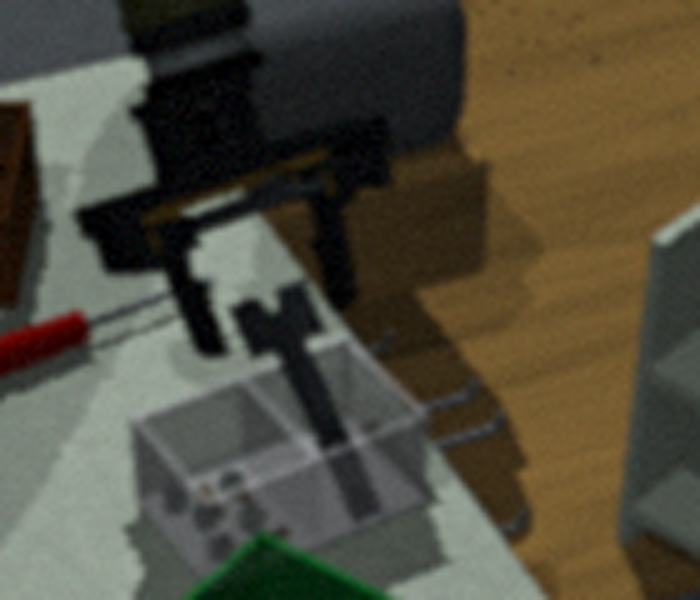

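Call:
servo_tool(
  newtons=45,
  deltas=[
    {"dx": -0.02,"dy": -0.01,"dz": 0.04,"ax": 0,"ay": 0,"az": 0,"hand": 80},
    {"dx": -0.02,"dy": -0.01,"dz": 0.05,"ax": 0,"ay": 0,"az": 0,"hand": 65},
    {"dx": -0.02,"dy": -0.01,"dz": 0.05,"ax": 0,"ay": 0,"az": 0,"hand": 40},
    {"dx": -0.02,"dy": -0.01,"dz": 0.05,"ax": 0,"ay": 0,"az": 0,"hand": 40},
    {"dx": -0.02,"dy": -0.01,"dz": 0.05,"ax": 0,"ay": 0,"az": 0,"hand": 40},
    {"dx": -0.02,"dy": -0.01,"dz": 0.05,"ax": 0,"ay": 0,"az": 0,"hand": 40},
    {"dx": -0.02,"dy": -0.01,"dz": 0.05,"ax": 0,"ay": 0,"az": 0,"hand": 40},
    {"dx": -0.02,"dy": -0.01,"dz": 0.05,"ax": 0,"ay": 0,"az": 0,"hand": 40},
  ],
)

```text
clock: 19.1
tool_pos: [0.4753, 0.2107, 0.0975]
eef_rot: [0.632, 0.727, -0.176, 0.204]
contact_force: [1.0, 0.8, -0.2]
opening: 0.562
```

Run:
```python
from h import *
from plant import r
p,D,m=snap('wrist','w15'); snap('side','s15'); crop('s15',200,60,340,180,5,'s15c')
s=r.get_state();R0=R.from_quat(s['eef_rot']);print(s['tool_pos'].round(4),s['opening']*88.1,R0.as_matrix().round(3).tolist())
O,bx,bz=lean(ang=38.7,fy=-.040,fz=.0);d=s['tool_pos']+.006*R0.as_matrix()[:,2]-O; print('grasp local',d@bx,d@bz,d@np.cross(bz,bx))
```

```text
[0.4752 0.2107 0.0975] 49.195227891577545 [[-0.118, 0.99, 0.074], [0.847, 0.14, -0.514], [-0.519, 0.002, -0.855]]
grasp local 0.0634073015661175 0.0015174998200397634 0.0003680440280131382
```

View pics/w15.png

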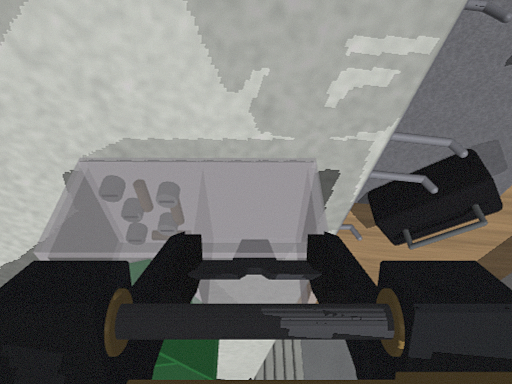

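View pics/s15c.png

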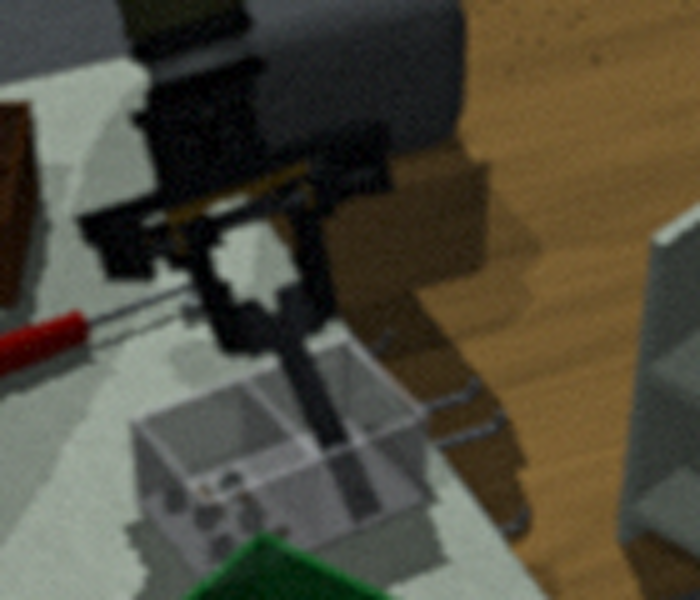

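```bash
cat >> h.py <<'E'
def hang(dz=0,x=.5885,y=.185,al=70,gx=.0634,gz=.0015):
    bx=np.array([0,0,1.]);bz=np.array([1.,0,0]); O=np.array([x,y,-.015+dz])-.040*bx-.0015*bz
    return tcp(O,bx,bz,al,gx=gx,gz=gz)
E
python3 - <<'E'
from h import *
from plant import r
from scipy.spatial.transform import Slerp
s=r.get_state(); p0=s['tool_pos']; R0=R.from_quat(s['eef_rot'])
print('lift',delta(p0+[0,.01,.16],R0))
pB,RB=hang(.23); print(pB,RB.as_matrix().round(2).tolist())
pA=p0+[0,.01,.16]
sl=Slerp([0,1],R.concatenate([R0,RB])); print(np.degrees((R0.inv()*RB).magnitude()))
n=10
for i in range(1,n+1):
    f=i/n; P=pA+(pB-pA)*f
    print((R0.inv().apply(P-pA)/.06).round(2),(np.degrees((R0.inv()*sl(f)).as_rotvec())/6).round(2))
E
```

```text
lift (array([-1.243,  0.028, -2.365]), array([0., 0., 0.]))
[0.59055212 0.185      0.24403816] [[-0.94, 0.0, -0.34], [0.0, 1.0, 0.0], [0.34, -0.0, -0.94]]
94.25794866147488
[-0.06  0.18  0.06] [-0.14  0.7  -1.4 ]
[-0.12  0.36  0.13] [-0.27  1.4  -2.8 ]
[-0.18  0.55  0.19] [-0.41  2.1  -4.2 ]
[-0.25  0.73  0.26] [-0.55  2.8  -5.6 ]
[-0.31  0.91  0.32] [-0.68  3.51 -7.  ]
[-0.37  1.09  0.38] [-0.82  4.21 -8.4 ]
[-0.43  1.27  0.45] [-0.96  4.91 -9.79]
[-0.49  1.46  0.51] [ -1.09   5.61 -11.19]
[-0.55  1.64  0.58] [ -1.23   6.31 -12.59]
[-0.62  1.82  0.64] [ -1.36   7.01 -13.99]
```

Call:
servo_tool(
  deltas=[
    {"dx": -0.1,"dy": 0,"dz": -0.2,"ax": 0,"ay": 0,"az": 0,"hand": 40},
    {"dx": -0.24,"dy": 0,"dz": -0.5,"ax": 0,"ay": 0,"az": 0,"hand": 40},
    {"dx": -0.5,"dy": 0.01,"dz": -1.0,"ax": 0,"ay": 0,"az": 0,"hand": 40},
    {"dx": -0.8,"dy": 0.02,"dz": -1.6,"ax": 0,"ay": 0,"az": 0,"hand": 40},
    {"dx": -1.2,"dy": 0.02,"dz": -2.36,"ax": 0,"ay": 0,"az": 0,"hand": 40},
    {"dx": -1.2,"dy": 0.02,"dz": -2.36,"ax": 0,"ay": 0,"az": 0,"hand": 40},
  ],
)

```text
clock: 19.95
tool_pos: [0.476, 0.2232, 0.2597]
eef_rot: [0.633, 0.726, -0.173, 0.204]
contact_force: [0.8, 0.1, -1.9]
opening: 0.559
```

Run:
```python
from h import *
from plant import r
from scipy.spatial.transform import Slerp
s=r.get_state(); p0=s['tool_pos']; R0=R.from_quat(s['eef_rot'])
print(s['clock'],p0,s['q'].round(2))
pB,RB=hang(.23); pA=p0; snap('side','s16'); crop('s16',180,20,340,140,5,'s16c')
sl=Slerp([0,1],R.concatenate([R0,RB]))
n=10
for i in range(1,n+1):
    f=i/n; P=pA+(pB-pA)*f
    print((R0.inv().apply(P-pA)/.06).round(2),(np.degrees((R0.inv()*sl(f)).as_rotvec())/6).round(2))
```

```text
19.95 [0.47604235 0.22318795 0.25974514] [-1.05  0.75  0.49  1.75  0.18  0.97 -0.61]
[-0.06  0.18  0.07] [-0.13  0.7  -1.4 ]
[-0.12  0.36  0.14] [-0.26  1.4  -2.8 ]
[-0.19  0.54  0.21] [-0.39  2.11 -4.2 ]
[-0.25  0.72  0.28] [-0.51  2.81 -5.6 ]
[-0.31  0.9   0.35] [-0.64  3.51 -7.  ]
[-0.37  1.08  0.42] [-0.77  4.21 -8.41]
[-0.44  1.26  0.49] [-0.9   4.91 -9.81]
[-0.5   1.44  0.56] [ -1.03   5.62 -11.21]
[-0.56  1.62  0.63] [ -1.16   6.32 -12.61]
[-0.62  1.8   0.7 ] [ -1.29   7.02 -14.01]
```

View pics/s16c.png

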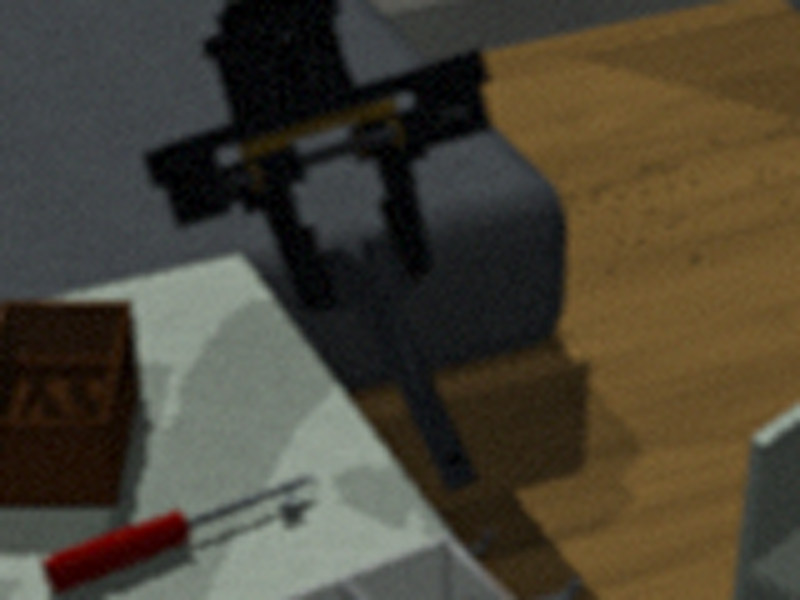

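Call:
servo_tool(
  deltas=[
    {"dx": -0.06,"dy": 0.18,"dz": 0.07,"ax": -0.13,"ay": 0.7,"az": -1.4,"hand": 40},
    {"dx": -0.12,"dy": 0.36,"dz": 0.14,"ax": -0.26,"ay": 1.4,"az": -2.8,"hand": 40},
    {"dx": -0.19,"dy": 0.54,"dz": 0.2,"ax": -0.39,"ay": 2.1,"az": -4.2,"hand": 40},
    {"dx": -0.25,"dy": 0.72,"dz": 0.28,"ax": -0.51,"ay": 2.8,"az": -5.6,"hand": 40},
    {"dx": -0.31,"dy": 0.9,"dz": 0.35,"ax": -0.64,"ay": 3.5,"az": -7.0,"hand": 40},
    {"dx": -0.37,"dy": 1.08,"dz": 0.42,"ax": -0.77,"ay": 4.2,"az": -8.4,"hand": 40},
    {"dx": -0.44,"dy": 1.26,"dz": 0.49,"ax": -0.9,"ay": 4.9,"az": -9.8,"hand": 40},
    {"dx": -0.5,"dy": 1.44,"dz": 0.56,"ax": -1.03,"ay": 5.6,"az": -11.2,"hand": 40},
    {"dx": -0.56,"dy": 1.62,"dz": 0.63,"ax": -1.16,"ay": 6.3,"az": -12.6,"hand": 40},
    {"dx": -0.62,"dy": 1.8,"dz": 0.7,"ax": -1.29,"ay": 7.02,"az": -14.0,"hand": 40},
  ],
)

```text
clock: 21.25
tool_pos: [0.5883, 0.1836, 0.2382]
eef_rot: [-0.002, 0.984, -0.002, -0.179]
contact_force: [-0.6, 0.4, -1.5]
opening: 0.562
```

Run:
```python
from h import *
from plant import r
s=r.get_state();print(s['clock'],s['q'].round(2),s['tool_pos'].round(4),delta(*hang(.23)))
for n in('side','top','wrist'): snap(n,n+'17')
crop('side17',180,20,360,180,4,'s17c');crop('top17',130,40,270,160,5,'t17c')
```

```text
21.25 [-0.19  0.88 -0.3   1.28  0.09  1.34  1.12] [0.5883 0.1836 0.2382] (array([-0.001,  0.022, -0.105]), array([-0.041, -0.103,  0.022]))
```

View pics/s17c.png

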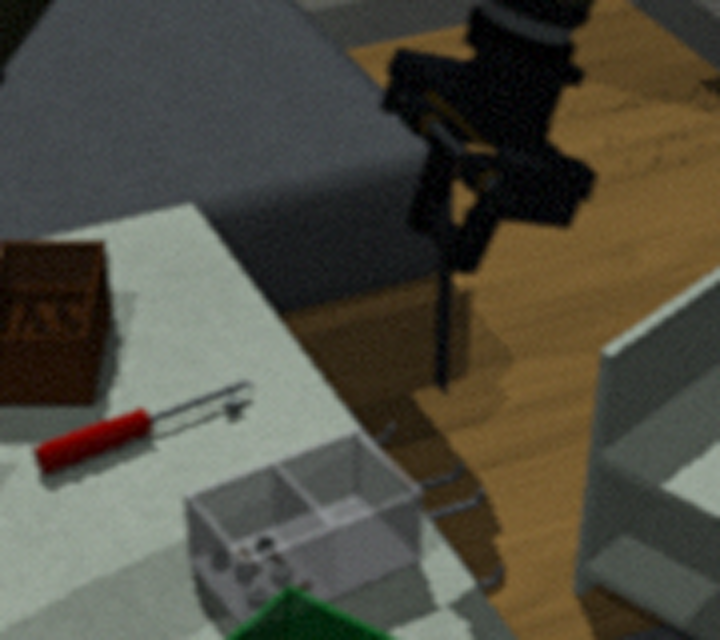

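View pics/wrist17.png

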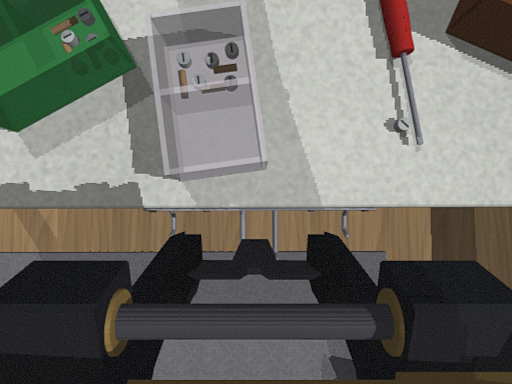

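View pics/t17c.png

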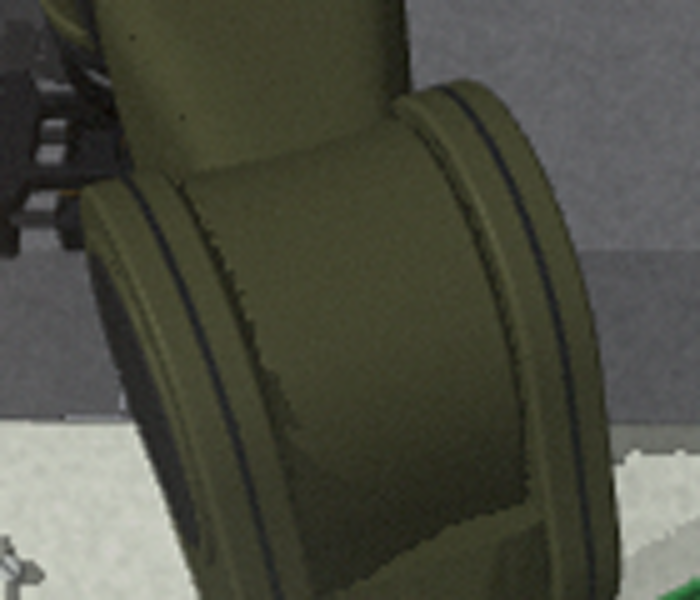

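Run:
```python
from h import *
crop('wrist17',140,195,390,290,3.1,'w17c')
```

```text
(no output)
```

View pics/w17c.png

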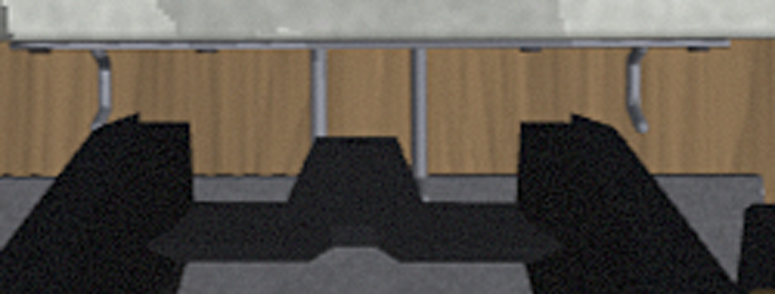

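Run:
```python
from h import *
from plant import r
m=load('wrist17')[2]; D=load('wrist17')[1]
c=lambda x,y:(140+x/3.1-.3,195+y/3.1-.3)
for n,q,z in [('prA',(319,100),-.018),('prB',(419,100),-.018),('hA',(104,85),-.018),('hB',(634,85),-.018),('railA',(12,44),-.006),('railB',(728,44),-.006),('edge',(360,38),0)]:
    print(n,onz(m,*c(*q),z).round(4),dep(m,D,*c(*q)).round(4))
s=r.get_state();T=s['tool_pos'];Z=R.from_quat(s['eef_rot']).as_matrix()
print(T,Z.round(3).tolist())
g=T+.006*Z[:,2]
fz=g[2]-.0634-.076
for q in [(320,137),(402,137)]: print('foot',onz(m,*c(*q),fz).round(4),dep(m,D,*c(q[0]+(8 if q[0]<350 else -8),142)).round(4))
hz=g[2]+.0126
for q in [(150,245),(558,245)]: print('head',onz(m,*c(*q),hz).round(4))
```

```text
prA [ 0.5819  0.1665 -0.018 ] [ 0.5817  0.1667 -0.0138]
prB [ 0.582   0.2037 -0.018 ] [ 0.5818  0.2035 -0.014 ]
hA [ 0.5762  0.0864 -0.018 ] [ 0.5763  0.0853 -0.0225]
hB [ 0.5767  0.2835 -0.018 ] [ 0.5769  0.2849 -0.0234]
railA [ 0.5608  0.0557 -0.006 ] [ 0.5608  0.056  -0.005 ]
railB [ 0.5616  0.3146 -0.006 ] [ 0.5616  0.3143 -0.0051]
edge [0.559  0.1819 0.    ] [ 5.590e-01  1.819e-01 -2.000e-04]
[0.58878729 0.18307924 0.23715457] [[-0.937, 0.004, -0.35], [0.007, 1.0, -0.005], [0.35, -0.007, -0.937]]
foot [0.5859 0.1713 0.0921] [0.5855 0.1741 0.1106]
foot [0.5859 0.1933 0.0921] [0.5854 0.1906 0.1119]
head [0.5858 0.1561 0.2441]
head [0.5859 0.2071 0.2441]
```

Run:
```python
from h import *
for dz in(.23,.13,.02,0): print(dz,hang(dz,x=.5895,y=.186)[0].round(4),delta(*hang(dz,x=.5895,y=.186)))
```

```text
0.23 [0.5916 0.186  0.244 ] (array([-0.003,  0.048, -0.124]), array([-0.047, -0.078, -0.062]))
0.13 [0.5916 0.186  0.144 ] (array([-0.586,  0.06 ,  1.438]), array([-0.047, -0.078, -0.062]))
0.02 [0.5916 0.186  0.034 ] (array([-1.227,  0.072,  3.155]), array([-0.047, -0.078, -0.062]))
0 [0.5916 0.186  0.014 ] (array([-1.343,  0.075,  3.467]), array([-0.047, -0.078, -0.062]))
```

Call:
servo_tool(
  deltas=[
    {"dx": 0,"dy": 0.05,"dz": 0,"ax": -0.05,"ay": -0.08,"az": -0.06,"hand": 40},
    {"dx": -0.3,"dy": 0.06,"dz": 0.7,"ax": -0.05,"ay": -0.08,"az": -0.06,"hand": 40},
    {"dx": -0.53,"dy": 0.06,"dz": 1.29,"ax": -0.05,"ay": -0.08,"az": -0.06,"hand": 40},
    {"dx": -0.53,"dy": 0.06,"dz": 1.29,"ax": -0.05,"ay": -0.08,"az": -0.06,"hand": 40},
    {"dx": -0.53,"dy": 0.06,"dz": 1.29,"ax": -0.05,"ay": -0.08,"az": -0.06,"hand": 40},
  ],
)

```text
clock: 22.02
tool_pos: [0.592, 0.189, 0.1576]
eef_rot: [-0.003, 0.985, 0.001, -0.171]
contact_force: [0.5, 0.9, -1.1]
opening: 0.557
```

Run:
```python
from h import *
from plant import r
s=r.get_state();print(s['clock'],s['tool_pos'].round(4));
for n in('side','wrist'): snap(n,n+'18')
crop('side18',240,40,340,160,5,'s18c');crop('wrist18',140,150,390,290,3.1,'w18c')
for dz in(.1,.02,0): print(dz,delta(*hang(dz,x=.5895,y=.186)))
```

```text
22.025 [0.592  0.189  0.1576]
0.1 (array([-0.228, -0.048,  0.696]), array([0.018, 0.061, 0.049]))
0.02 (array([-0.676, -0.052,  1.952]), array([0.018, 0.061, 0.049]))
0 (array([-0.788, -0.053,  2.266]), array([0.018, 0.061, 0.049]))
```

View pics/s18c.png

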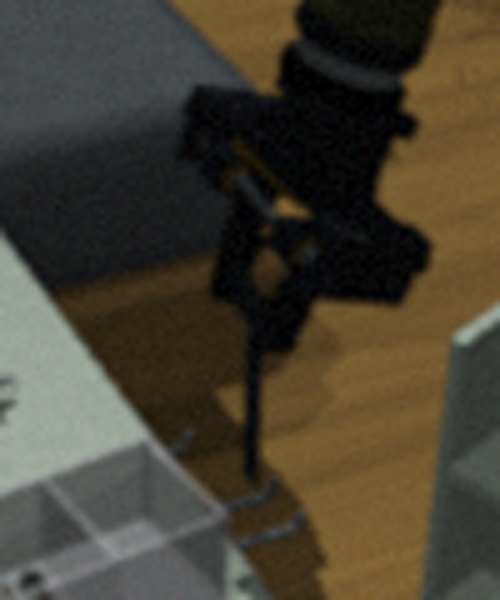

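View pics/w18c.png

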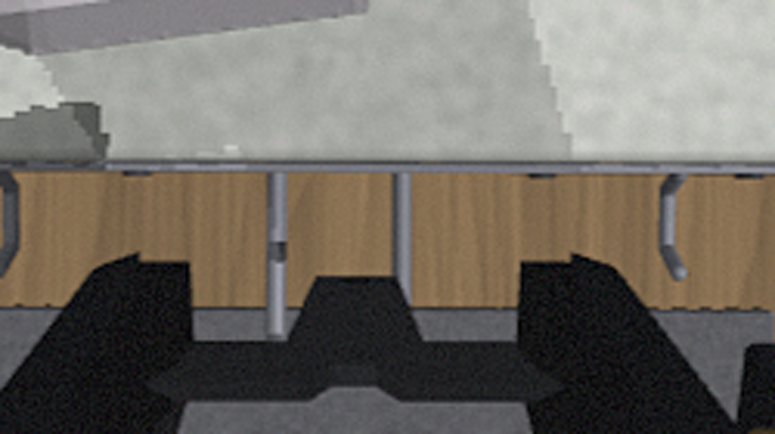

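Call:
servo_tool(
  deltas=[
    {"dx": 0,"dy": -0.05,"dz": 0,"ax": 0.02,"ay": 0.06,"az": 0.05,"hand": 40},
    {"dx": 0,"dy": -0.05,"dz": 0,"ax": 0.02,"ay": 0.06,"az": 0.05,"hand": 40},
    {"dx": 0,"dy": -0.05,"dz": 0,"ax": 0.02,"ay": 0.06,"az": 0.05,"hand": 40},
  ],
)

```text
clock: 22.5
tool_pos: [0.592, 0.1847, 0.156]
eef_rot: [0.0, 0.985, -0.001, -0.175]
contact_force: [0.5, 0.9, -0.5]
opening: 0.557
```

Run:
```python
from h import *
from plant import r
s=r.get_state();print(s['clock'],s['tool_pos'].round(4));
for n in('wrist',): snap(n,n+'19')
crop('wrist19',140,150,390,290,3.1,'w19c')
for dz in(.1,.02,0): print(dz,delta(*hang(dz,x=.5895,y=.186)))
```

```text
22.5 [0.592  0.1847 0.156 ]
0.1 (array([-0.235,  0.022,  0.657]), array([-0.011, -0.031, -0.009]))
0.02 (array([-0.695,  0.024,  1.909]), array([-0.011, -0.031, -0.009]))
0 (array([-0.81 ,  0.024,  2.221]), array([-0.011, -0.031, -0.009]))
```

View pics/w19c.png

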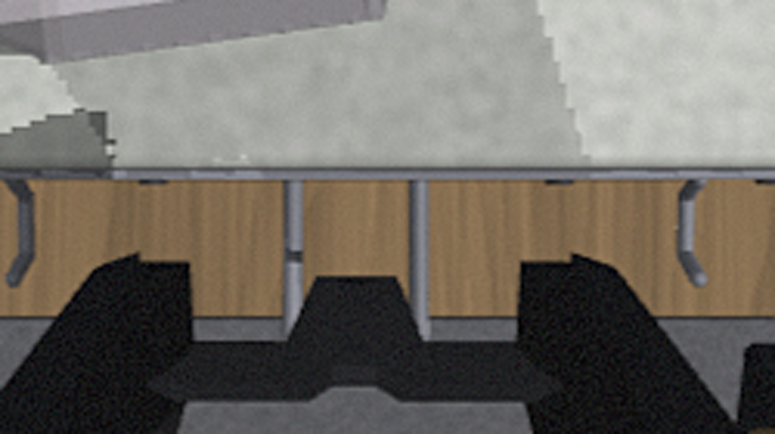

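Call:
servo_tool(
  deltas=[
    {"dx": -0.1,"dy": 0,"dz": 0.3,"ax": 0,"ay": 0,"az": 0,"hand": 40},
    {"dx": -0.23,"dy": 0,"dz": 0.65,"ax": 0,"ay": -0.02,"az": 0,"hand": 40},
    {"dx": -0.35,"dy": 0,"dz": 1.0,"ax": 0,"ay": -0.02,"az": 0,"hand": 40},
    {"dx": -0.46,"dy": 0,"dz": 1.3,"ax": 0,"ay": -0.02,"az": 0,"hand": 40},
    {"dx": -0.57,"dy": 0,"dz": 1.6,"ax": 0,"ay": -0.02,"az": 0,"hand": 40},
    {"dx": -0.68,"dy": 0,"dz": 1.88,"ax": 0,"ay": -0.02,"az": 0,"hand": 40},
    {"dx": -0.68,"dy": 0,"dz": 1.88,"ax": 0,"ay": -0.02,"az": 0,"hand": 40},
    {"dx": -0.68,"dy": 0,"dz": 1.88,"ax": 0,"ay": -0.02,"az": 0,"hand": 40},
  ],
)

```text
clock: 23.55
tool_pos: [0.5916, 0.1848, 0.0363]
eef_rot: [0.0, 0.985, -0.001, -0.174]
contact_force: [-0.2, -0.2, -1.1]
opening: 0.563
```

Run:
```python
from h import *
from plant import r
s=r.get_state();print(s['clock'],s['tool_pos'].round(4));
for n in('wrist','side'): snap(n,n+'20')
crop('wrist20',140,150,390,290,3.1,'w20c');crop('side20',230,60,330,180,5,'s20c')
for dz in(.01,.0): print(dz,delta(*hang(dz,x=.5895,y=.186)))
```

```text
23.55 [0.5916 0.1848 0.0363]
0.01 (array([-0.067,  0.018,  0.2  ]), array([-0.007,  0.003, -0.007]))
0.0 (array([-0.124,  0.019,  0.357]), array([-0.007,  0.003, -0.007]))
```

View pics/w20c.png

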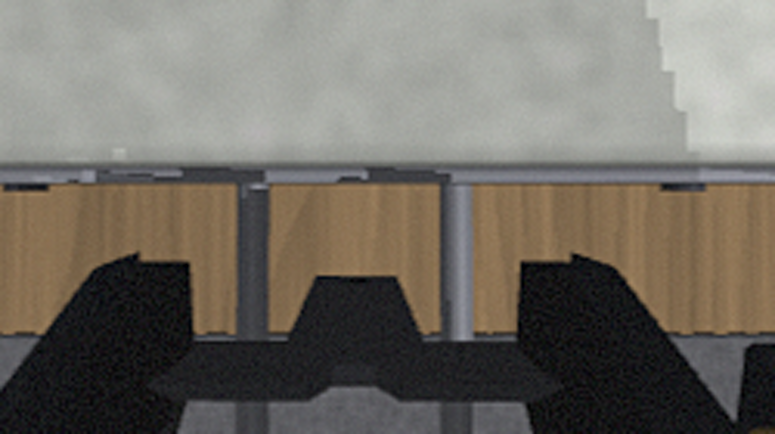

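View pics/s20c.png

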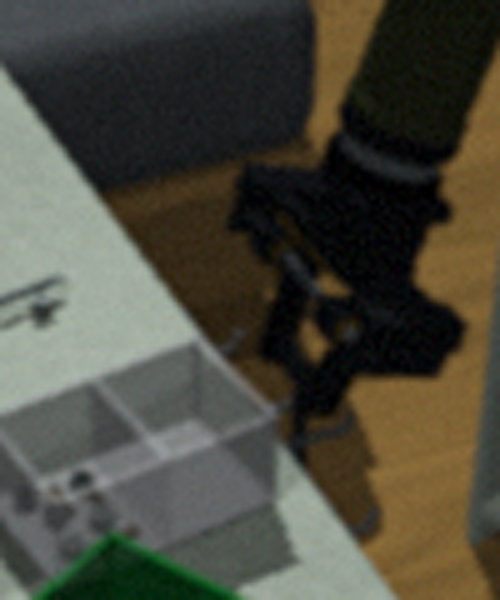

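Call:
servo_tool(
  deltas=[
    {"dx": -0.04,"dy": 0,"dz": 0.1,"ax": 0,"ay": 0,"az": 0,"hand": 40},
    {"dx": -0.07,"dy": 0,"dz": 0.2,"ax": 0,"ay": 0,"az": 0,"hand": 40},
    {"dx": -0.1,"dy": 0,"dz": 0.28,"ax": 0,"ay": 0,"az": 0,"hand": 40},
    {"dx": -0.1,"dy": 0,"dz": 0.28,"ax": 0,"ay": 0,"az": 0,"hand": 40},
    {"dx": -0.1,"dy": 0,"dz": 0.28,"ax": 0,"ay": 0,"az": 0,"hand": 40},
  ],
)

```text
clock: 24.28
tool_pos: [0.5911, 0.1846, 0.018]
eef_rot: [0.0, 0.985, -0.001, -0.174]
contact_force: [-0.2, -0.8, -0.4]
opening: 0.562
```

Call:
servo_tool(
  deltas=[
    {"dx": -0.01,"dy": 0,"dz": 0.03,"ax": 0,"ay": 0,"az": 0,"hand": 40},
    {"dx": -0.02,"dy": 0,"dz": 0.06,"ax": 0,"ay": 0,"az": 0,"hand": 40},
    {"dx": -0.02,"dy": 0,"dz": 0.06,"ax": 0,"ay": 0,"az": 0,"hand": 40},
  ],
)

```text
clock: 24.65
tool_pos: [0.5913, 0.1847, 0.0152]
eef_rot: [0.0, 0.985, -0.001, -0.174]
contact_force: [-0.7, -0.5, 4.7]
opening: 0.56
```

Run:
```python
from h import *
for n in('wrist','side'): snap(n,n+'21')
crop('wrist21',140,150,390,290,3.1,'w21c');crop('side21',255,100,325,170,8,'s21c')
```

```text
(no output)
```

View pics/w21c.png

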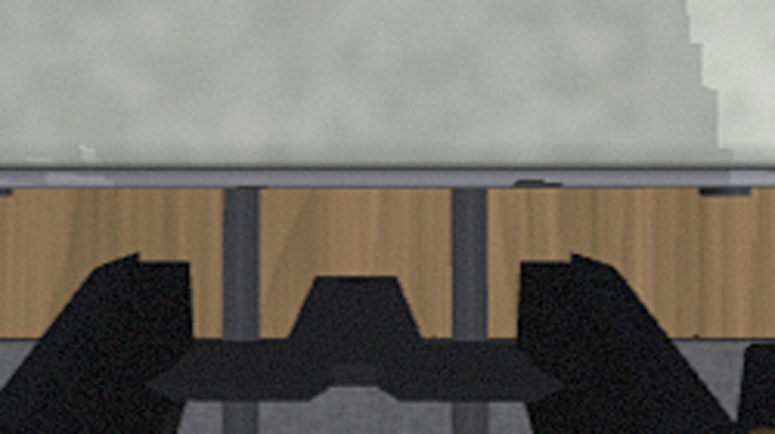

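View pics/s21c.png

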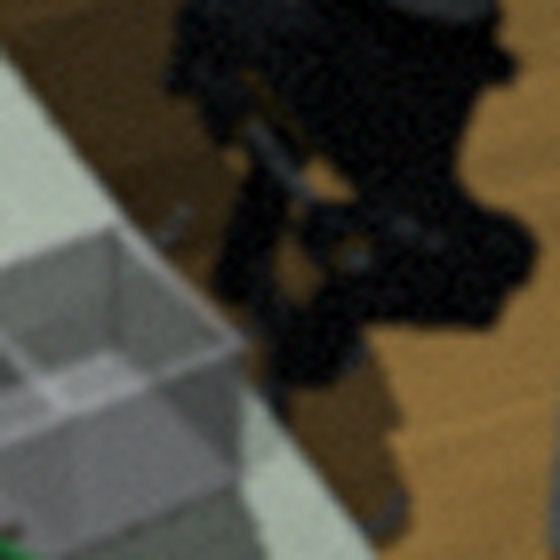

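Call:
servo_tool(
  deltas=[
    {"dx": 0,"dy": 0,"dz": 0,"ax": 0,"ay": 0,"az": 0,"hand": 52},
    {"dx": 0,"dy": 0,"dz": 0,"ax": 0,"ay": 0,"az": 0,"hand": 58},
    {"dx": 0,"dy": 0,"dz": 0,"ax": 0,"ay": 0,"az": 0,"hand": 66},
    {"dx": 0,"dy": 0,"dz": 0,"ax": 0,"ay": 0,"az": 0,"hand": 76},
    {"dx": 0,"dy": 0,"dz": 0,"ax": 0,"ay": 0,"az": 0,"hand": 76},
    {"dx": 0,"dy": 0,"dz": 0,"ax": 0,"ay": 0,"az": 0,"hand": 76},
  ],
)

```text
clock: 25.5
tool_pos: [0.5909, 0.1846, 0.0141]
eef_rot: [0.0, 0.985, -0.001, -0.174]
contact_force: [-0.0, 0.1, 0.1]
opening: 0.864
```

Run:
```python
from h import *
for n in('wrist','side'): snap(n,n+'22')
crop('wrist22',140,150,390,290,3.1,'w22c')
```

```text
(no output)
```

View pics/w22c.png

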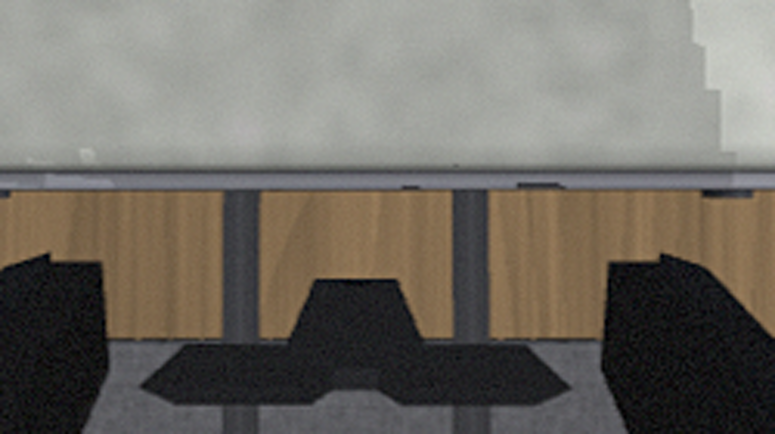

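The bar hangs free of the fingers (head spans crop 140–572, shank 315–400 between the prongs at 240 and 470). Retreat along the tool axis.

Call:
servo_tool(
  deltas=[
    {"dx": 0,"dy": 0,"dz": -0.15,"ax": 0,"ay": 0,"az": 0,"hand": 78},
    {"dx": 0,"dy": 0,"dz": -0.4,"ax": 0,"ay": 0,"az": 0,"hand": 78},
    {"dx": 0,"dy": 0,"dz": -0.8,"ax": 0,"ay": 0,"az": 0,"hand": 78},
    {"dx": 0,"dy": 0,"dz": -1.4,"ax": 0,"ay": 0,"az": 0,"hand": 78},
    {"dx": 0,"dy": 0,"dz": -2.2,"ax": 0,"ay": 0,"az": 0,"hand": 78},
    {"dx": 0,"dy": 0,"dz": -3.0,"ax": 0,"ay": 0,"az": 0,"hand": 78},
    {"dx": 0,"dy": 0,"dz": -3.0,"ax": 0,"ay": 0,"az": 0,"hand": 78},
    {"dx": 0,"dy": 0,"dz": -3.0,"ax": 0,"ay": 0,"az": 0,"hand": 78},
  ],
)

```text
clock: 26.6
tool_pos: [0.6524, 0.1847, 0.1835]
eef_rot: [0.0, 0.985, -0.001, -0.174]
contact_force: [0.1, -0.4, 0.1]
opening: 0.882
```

Run:
```python
from h import *
for n in('wrist','side'): snap(n,n+'23')
crop('side23',190,90,330,190,5.5,'s23c')
```

```text
(no output)
```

View pics/wrist23.png

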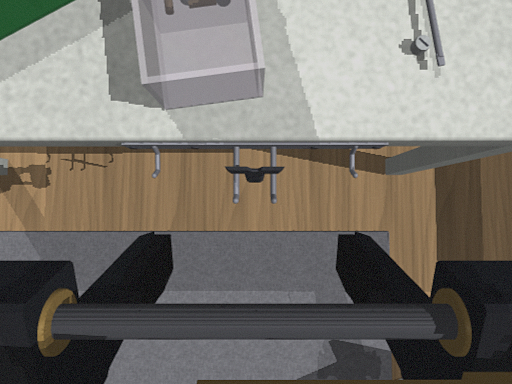

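View pics/s23c.png

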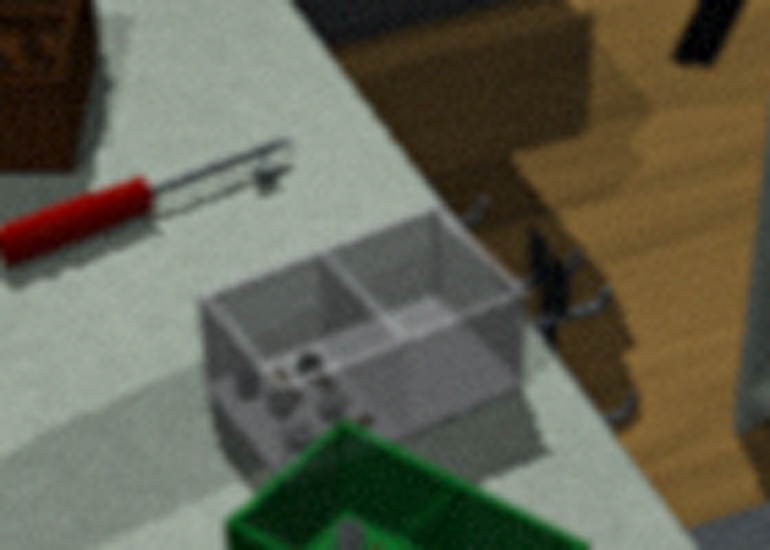

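Run:
```python
from h import *
from plant import r
p,D,m=load('wrist23'); print(r.get_state()['qd'].round(3))
for q,z in [((226,168),.02),((284,168),.02),((236,190),-.018),((274,190),-.018),((254,144),0)]: print(q,onz(m,*q,z).round(4),dep(m,D,*q).round(4))
s=load('side23')
# tray rim corners vs start, side view diff
a=load('side0')[0].astype(int);b=s[0].astype(int)
d=np.abs(a-b).sum(2)>120; c=d[100:190,215:285]; print('changed px in tray/screwdriver zone',c.sum(), d[120:150,180:215].sum())
```

```text
[-0.001  0.007 -0.     0.001  0.     0.001  0.001]
(226, 168) [0.5882 0.1593 0.02  ] [0.5879 0.159  0.0171]
(284, 168) [0.5882 0.2112 0.02  ] [ 0.5029  0.2768 -0.7486]
(236, 190) [ 0.6061  0.1662 -0.018 ] [ 0.6063  0.1664 -0.0142]
(274, 190) [ 0.6061  0.2043 -0.018 ] [ 0.6063  0.2041 -0.0136]
(254, 144) [0.5629 0.1843 0.    ] [ 0.5622  0.1843 -0.0035]
changed px in tray/screwdriver zone 7 25
```

Bar centre y 0.185 matches the fork's 0.185, x is about 29 mm out, and the tray and tools are unmoved. Handing in.

```bash
python3 -c "
from plant import r
print(r.finish_job(), r.get_state()['clock'])"
```

```text
the job is handed in; nothing more can be done
the job is handed in; nothing more can be done
```

The pry bar is hanging on the forked hook, let go and with the gripper clear. I handed the job in at about 27 s of the 72 s; the hand-in gave no verdict.

- **Edge:** I pressed on the shank and slid the bar about 76 mm, so the whole head overhung the front edge, then let it rest there by itself. I gripped the head by its sides.
- **Tray:** I stood the bar in the empty bay, leaning at about 38–39° with its head beyond the rim, and let go. It stayed put through the wait and while the gripper backed away. I then took the head again with the tool tilted along the shank.
- **Hook:** I lowered the shank between the prongs until the wrist felt about 5 N, opened the fingers and backed away.

**Last checks:**
- The head's centre measured y 0.185, the same as the fork's.
- The bar was about 29 mm out from the table edge, where the fork point is 30.
- Upright angle and shoulder height were only judged from the camera pictures and the contact height, not measured again after I let go.
- Before and after side pictures showed almost no change around the tray and screwdriver. I did not check the mallet and hex key again at the end; nothing went near them after the bar was lifted off the edge.

**What disagreed:** the gripper read about 49 mm across the 54 mm head, but the hold was steady both times. Depth readings near the foot in the tray were about 4 mm off the expected lean.

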